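# Scoop bearing balls into a stock drawer and put the drawer away

## Robot

A 6-joint arm with a two-finger parallel gripper is mounted at the origin on the work surface. World frame = base frame: x ahead of the robot, y to its left, z up, the work surface at z = 0. Lengths are in m, angles in degrees, forces in N, time in s.
With the tool pointing down it reaches from about 0.3 to 0.875 m from the base axis. Payload 6.4 kg.
Tool frame: the origin (TCP) lies at the very end of the fingers, on their centre line; the grasp point (between the pads) lies 19 mm behind it (env.hold_point_z is the z of the grasp point in the tool frame, in m); z points along the fingers, y is the line along which they close (so a half turn about z gives the same grasp; the last joint's range is limited). The gripper opens to 88 mm and grips with 3 to 60 N. Pads are 18 mm wide; open, the fingers measure 123 mm over their backs; the gripper's body (75 mm by 187 mm) begins 45 mm behind the grasp point.
Start: joints at [-81.434, 10.359, 92.074, -0, 77.567, -11.82], TCP at [0.2, -0.539, 0.239] pointing down, gripper open.
Joint ranges: [-171.53, 171.53], [-51.25, 118.39], [17.06, 147.69], [-65.23, 245.23], [0, 150.52], [-178.68, 178.68]. Speed limits (degrees/s): [147.25, 147.25, 172.46, 180, 180, 180].

## Interface

Orientations are given as [roll, pitch, yaw] about the fixed x, y, z axes, in that order (R = Rz(yaw) Ry(pitch) Rx(roll)).
In Python, from rig import env gives the robot as it stands.
- The arm moves only by the shell command python3 -m creep 'ROWS'. ROWS is JSON, a list of rows, each a list of 3 entries, a list of its own where there are three numbers: the turn, a rotation vector about the tool's x, y, z in degrees, then the shift along the tool's x, y, z in m, then the opening, from 0 (shut) to 1 (fully open). A call has 1 to 12 rows; each row shifts and turns the commanded pose from where the row before left it, along the tool's axes as they then stand; what a row does not reach is not made up. A row lasts 1/12 s, in which the tool goes at most 41.7 mm and 7.16 degrees, less where a joint would pass 70% of its speed; a pose out of reach is approached as far as the arm can. A call with a gripper value outside its range is refused whole. The fingers move at their own pace and stop on an object; the grip force is fixed at half the most. Time passes only in rows, so rows that do not move let the fingers close. It gives the time, the measured TCP pose, the force, the opening and the grip force at its end, in the units of the state.
- env.sense(): the state, without advancing time (a new reading comes with each control period).
- env.read_camera(name): name is "scene" or "side" or "wrist"; returns a dict with "pixels" (384x512x3 uint8, red, green, blue), "camera_matrix" (3x3 intrinsics, pixels), "distortion" ([k1, k2, p1, p2, k3] as OpenCV has them; the pictures are not rectified), "T" (4x4, takes a point from camera to world coordinates). Camera axes: x right, y down, z forward; pixel columns grow to the right and rows downward; lengths in m; the calibration is good to about 2 mm. A picture is of the moment at which its call begins. There is no depth.
- env.close_job(): hands the job in; it is judged then, once.
The state is a dict: "clock": time; "joint_pos": joint angles; "qd": joint speeds; "joint_efforts": joint torques, N m; "eef_pos": TCP position; "tcp_rot": TCP orientation; "wrist_force": force on the tool from outside, world axes, zero at the start; "wrist_torque": the same for the moment, N m; "grip_width": finger opening in m; "grasp_force": force on a finger pad.
Only numpy, scipy, OpenCV 4.12 (cv2) and the standard library are available. Lean on these libraries where they do the work, as an engineer would, in place of code of your own. Each camera call takes 0.05 s, during which the arm holds its last target. There are 200 camera calls.

## Task

Stock the loose grey drawer and put it away: with the red-handled scoop, move at least four of the six steel bearing balls from the blue bin into the drawer, never touching a ball with the gripper, and slide the drawer fully home into the empty bay of the rack. Leave the scoop lying flat on the black mat. Every ball must end up in the drawer or in the bin, and everything else stays where it is.

Things in the scene. Friction and masses are not known exactly. Their poses are not given: they have to be found in the camera images.
- ball1: smooth oiled steel bearing ball, 24 mm diameter, 56 g; origin at its centre; starts in the blue bin
- ball2: smooth oiled steel bearing ball, 24 mm diameter, 56 g; origin at its centre; starts in the blue bin
- ball3: smooth oiled steel bearing ball, 24 mm diameter, 56 g; origin at its centre; starts in the blue bin
- ball4: smooth oiled steel bearing ball, 24 mm diameter, 56 g; origin at its centre; starts in the blue bin
- ball5: smooth oiled steel bearing ball, 24 mm diameter, 56 g; origin at its centre; starts in the blue bin
- ball6: smooth oiled steel bearing ball, 24 mm diameter, 56 g; origin at its centre; starts in the blue bin
- bin: fixed open blue steel bin, walls 36 mm high, 6 mm thick. Origin on the table under its floor (4 mm thick), midway across. Inside, the floor runs from x = -115 to +145 mm, y = -49 to +49 mm. Balls start at x = -100 to +15 mm; the +x end is free. It stands left or right of the drawer, the mat on the other side
- mat: black rubber mat fixed to the table, 240 (x) by 200 (y) by 4 mm; origin under its centre. The scoop starts on it, and must be put back on it; a brass hub, 48 mm wide and 40 mm high, also stands on it, near one edge
- scoop: loose aluminium hand scoop, 0.2 kg. Origin on its underside at the pan's centre. Pan 100 mm long (x), 86 mm wide (y), floor 2 mm thick, mouth at the open -x end; back wall 42 mm high at x = +50 mm; side walls 3 mm thick, 32 mm high, from the back to x = -20 mm, none beside the lip. A red bar handle stands over the pan
- scoop_grip (a point): grip point, in the red handle: a bar along the scoop's x, 20 mm wide (y) and 20 mm tall, its middle 70 mm above the scoop's underside, from x = -30 to +50 mm, joined to the back wall by a post. Grasp it from above across y
- scoop_lip (a point): middle of the scoop's thin front lip, on its underside, at x = -50 mm
- drawer: loose open-topped grey sheet-metal drawer, 0.4 kg, 140 (x) by 110 (y) by 48 mm high, walls and floor 4 mm. Origin on its underside at the centre. On its front (-x end) a black pull tab: a fin from x = -70 to -100 mm, 12 mm wide (y), 21 to 47 mm high. Slide it on the table by the tab, pinched from above across y
- bay: fixed empty bay of the rack, standing on the table, open at its -x end: inside 116 mm wide (y), 56 mm high, no floor, open above but for a 14 mm flange along each side; outside 128 mm wide, 60 mm high. Mouth at x = -70 mm, flared lead-ins out to x = -83 mm. With the drawer fully home against the stop, its origin and axes coincide with the bay's, its front flush with the mouth
- shut_a: fixed shut drawer of the rack, same outside size as the bay, beside or one place away from it at 130 mm spacing, with a tab like the loose drawer's; origin like the bay's
- shut_b: the other fixed shut drawer of the rack, alike
- grease_can: loose can, 64 mm diameter, 110 mm high, origin at the centre of its underside; leave alone
- carton: loose cardboard carton 80 x 70 x 70 mm high, origin at the centre of its underside; leave alone
- socket: loose dark steel wrench socket, upright, 30 mm diameter, 36 mm high, origin at the centre of its underside, standing just in front of shut_a; leave alone
- bearing: loose bearing ring lying flat, 52 mm diameter, 16 mm high, origin at the centre of its underside; leave alone
- wrench: loose wrench, 160 mm long along its x, lying flat; leave alone
- hub: loose brass hub, upright, 48 mm diameter, 40 mm high, origin at the centre of its underside, on the mat; leave alone

How it is judged:
By the outcome, as a careful person would: the job done as asked, in the order asked, and still so for the second after the job is handed in, with the robot touching nothing.
It also fails if it takes over 72 s, if anything falls off the work surface, if the arm or the gripper's body presses on something with over 40 N, if the wrist force passes 120 N, or if a joint passes its speed limit or range.

## Working session

There is one attempt and no reset: what is moved stays moved. The work goes in short steps, Python scripts to look and compute and a shell command to move; the robot and the scene stay as the last step left them, time stands still between calls to the robot, and variables do not carry over. Pictures are saved under pics/ and viewed, at most 10 in all, crops included, and the job is handed in when it is done.

```bash
ls; mkdir -p pics; cat > h.py <<'E'
import numpy as np, cv2, json
from rig import env
def grab(n, tag):
    c=env.read_camera(n); cv2.imwrite(f'pics/{tag}.png',c['pixels'][:,:,::-1])
    np.savez(f'pics/{tag}.npz',**{k:np.array(c[k]) for k in('pixels','camera_matrix','distortion','T')}); return c
def load(tag): return dict(np.load(f'pics/{tag}.npz'))
def ray(c,uv):
    p=cv2.undistortPoints(np.array(uv,float).reshape(-1,1,2),c['camera_matrix'],c['distortion']).reshape(-1,2)
    d=np.c_[p,np.ones(len(p))]@c['T'][:3,:3].T
    return c['T'][:3,3],d
def plane(c,uv,z):
    o,d=ray(c,uv); return o+d*((z-o[2])/d[:,2])[:,None]
def proj(c,P):
    Ti=np.linalg.inv(c['T']); r,_=cv2.Rodrigues(Ti[:3,:3])
    return cv2.projectPoints(np.array(P,float).reshape(-1,3),r,Ti[:3,3],c['camera_matrix'],c['distortion'])[0].reshape(-1,2)
E
python3 - <<'E'
from h import *
a=grab('scene','scene0');b=grab('side','side0')
for c in(a,b): print(np.round(c['T'],3))
im=np.hstack([a['pixels'],b['pixels']])[:,:,::-1]
print(env.sense()['clock'],env.hold_point_z)
E
```

```text
pics
[[ 0.301  0.615 -0.729  1.395]
 [ 0.954 -0.203  0.222 -0.276]
 [-0.012 -0.762 -0.647  0.832]
 [ 0.     0.     0.     1.   ]]
[[-0.999 -0.022  0.03   0.518]
 [-0.037  0.572 -0.819  0.789]
 [ 0.001 -0.82  -0.572  0.639]
 [ 0.     0.     0.     1.   ]]
0.1 -0.0187
```

View pics/scene0.png

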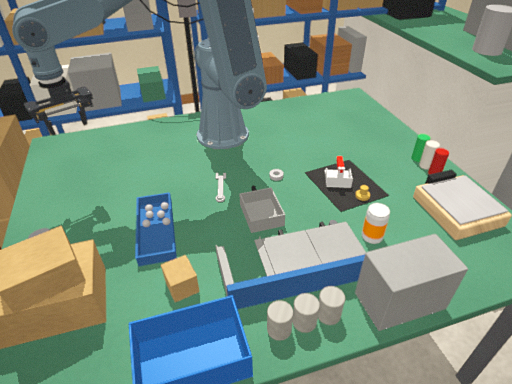

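View pics/side0.png

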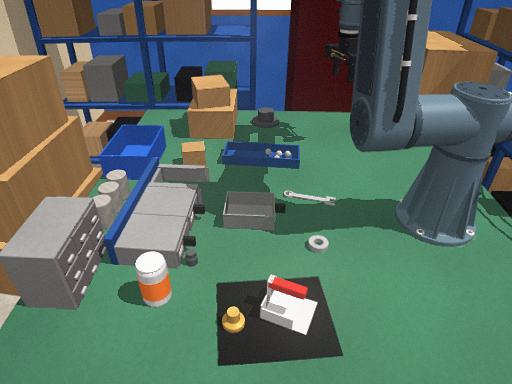

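Scene view: bin around (155,228), drawer (262,209), mat (345,184) with scoop (340,178), bay mouth near (222,255), shut drawers to its right. The side view shows the same, with the scoop at (288,303). I'll zoom in for corner picks.

```bash
python3 - <<'E'
from h import *
a=load('scene0');b=load('side0')
def crop(c,x0,x1,y0,y1,s,n):
    im=c['pixels'][y0:y1,x0:x1,::-1]; cv2.imwrite(n,cv2.resize(im,None,fx=s,fy=s,interpolation=cv2.INTER_CUBIC))
crop(a,125,391,150,300,3,'pics/c1.png'); crop(b,115,345,135,335,3,'pics/c2.png')
for n,c in(('scene',a),('side',b)):
    hsv=cv2.cvtColor(c['pixels'],cv2.COLOR_RGB2HSV); H,S,V=cv2.split(hsv)
    red=((H<6)|(H>174))&(S>170)&(V>110); 
    dark=(V<45)
    for nm,m,z in(('red',red,.07),('dark',dark,.004),('blue',(H>105)&(H<125)&(S>130),.036)):
        cs,_=cv2.findContours(m.astype('uint8'),cv2.RETR_EXTERNAL,cv2.CHAIN_APPROX_NONE)
        for k in cs:
            if cv2.contourArea(k)<40: continue
            ctr=k.reshape(-1,2).mean(0)
            P=plane(c,[ctr],z)[0]
            if not(.2<P[0]<.95 and abs(P[1])<.5): continue
            q=cv2.approxPolyDP(cv2.convexHull(k),4,True).reshape(-1,2)
            print(n,nm,cv2.contourArea(k),q.tolist(),np.round(plane(c,q,z)[:,:2],3).tolist())
E
```

```text
scene red 48.0 [[341, 156], [343, 165], [337, 166]] [[0.402, 0.347], [0.454, 0.328], [0.453, 0.305]]
scene blue 2208.5 [[361, 260], [355, 280], [237, 308], [227, 296], [227, 287]] [[0.833, 0.192], [0.889, 0.143], [0.875, -0.172], [0.833, -0.187], [0.806, -0.18]]
scene blue 2228.0 [[169, 193], [175, 256], [139, 264], [137, 199]] [[0.374, -0.272], [0.66, -0.293], [0.658, -0.391], [0.372, -0.377]]
side red 391.0 [[269, 284], [278, 278], [307, 289], [303, 298]] [[0.485, 0.308], [0.466, 0.291], [0.409, 0.319], [0.419, 0.341]]
side dark 1285.0 [[281, 360], [218, 364], [218, 302]] [[0.462, 0.435], [0.58, 0.448], [0.594, 0.307]]
side dark 191.5 [[264, 293], [261, 320], [249, 316], [247, 295]] [[0.493, 0.278], [0.5, 0.349], [0.525, 0.34], [0.531, 0.285]]
side dark 48.0 [[195, 243], [184, 244], [184, 239], [194, 238]] [[0.672, 0.124], [0.7, 0.129], [0.703, 0.11], [0.677, 0.105]]
side dark 45.5 [[204, 207], [203, 212], [194, 212], [194, 207]] [[0.668, -0.03], [0.668, -0.006], [0.694, -0.005], [0.698, -0.028]]
side dark 66.0 [[284, 204], [284, 211], [276, 212], [275, 204]] [[0.431, -0.054], [0.433, -0.02], [0.456, -0.014], [0.458, -0.052]]
side blue 1639.0 [[227, 141], [299, 149], [298, 167], [223, 163]] [[0.628, -0.395], [0.363, -0.343], [0.378, -0.216], [0.628, -0.233]]
side blue 3581.5 [[162, 125], [164, 149], [117, 263], [112, 263], [90, 157], [122, 124]] [[0.907, -0.53], [0.851, -0.324], [0.836, 0.233], [0.848, 0.234], [1.101, -0.258], [1.077, -0.537]]
```

View pics/c1.png

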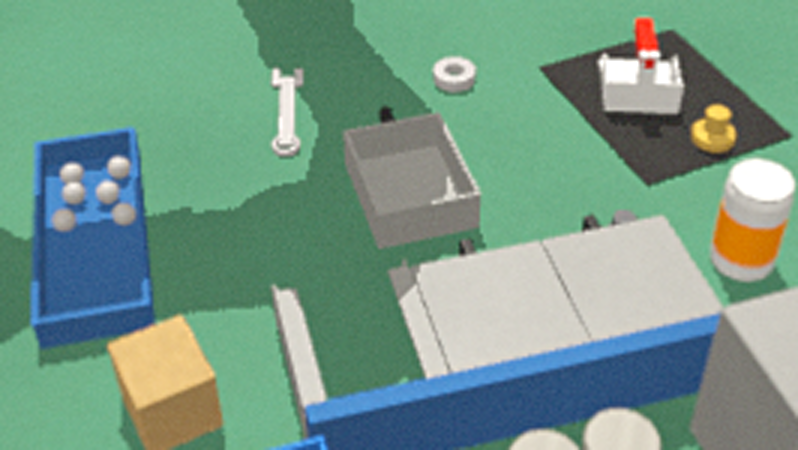

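View pics/c2.png

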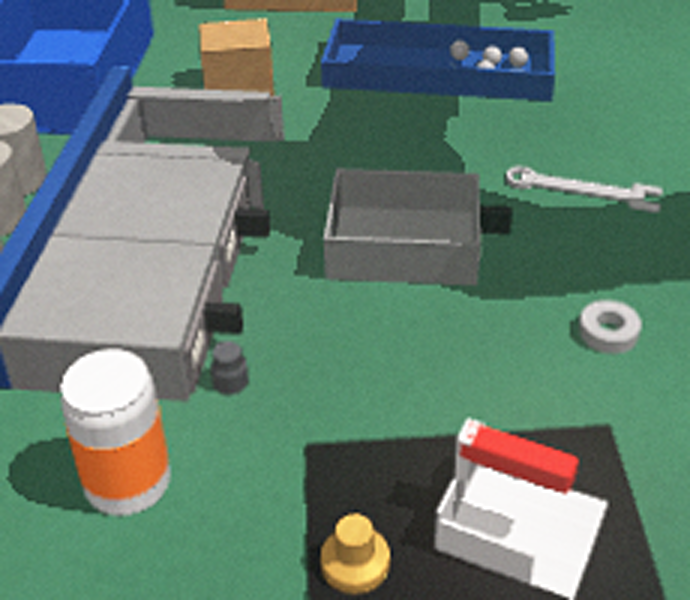

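Scene crop: bin (35-150,130-345) with six balls at its robot end, drawer rim (344,129),(440,115),(479,195),(376,211), shut drawer front edge (420,265)-(543,242)-(665,216), mat corners (541,69),(673,30),(791,135),(650,184). In the side crop, the scoop lip is (606,503)-(573,597) and the handle (470,435)-(575,480).

```bash
cat >> h.py <<'E'
def tri(c1,u1,c2,u2):
    o1,d1=ray(c1,[u1]);o2,d2=ray(c2,[u2]);d1=d1[0];d2=d2[0]
    s=np.linalg.lstsq(np.c_[d1,-d2],o2-o1,rcond=None)[0]
    p,q=o1+s[0]*d1,o2+s[1]*d2; return (p+q)/2,np.linalg.norm(p-q)
S1=lambda l:np.array(l,float)/3+[125,150]
S2=lambda l:np.array(l,float)/3+[115,135]
E
python3 - <<'E'
from h import *
np.set_printoptions(suppress=True,precision=4)
a=load('scene0');b=load('side0')
A=lambda n,l,z:print('sc',n,plane(a,S1(l),z)[:,:2].tolist() if 0 else np.round(plane(a,S1(l),z)[:,:2],3).tolist())
B=lambda n,l,z:print('si',n,np.round(plane(b,S2(l),z)[:,:2],3).tolist())
A('mat',[(541,69),(673,30),(791,135),(650,184)],.004)
B('mat',[(306,443),(612,427)],.004)
A('drawer',[(344,129),(440,115),(479,195),(376,211)],.048)
A('drawerbot',[(480,230),(383,246)],.0)
B('drawer',[(337,170),(480,174),(480,240),(326,235)],.048)
A('shutfront',[(420,265),(543,242),(665,216)],.06)
B('shutfront',[(248,152),(219,247),(180,360)],.06)
A('baywall top mouth',[(275,287),(292,288)],.06)
B('baywall',[(283,97)],.06)
A('binrim',[(36,144),(134,130),(150,293),(35,322)],.036)
A('bin bottom',[(152,305),(43,345)],.0)
B('binrim',[(322,85-5),(334,20),(553,30),(553,72)],.036)
A('balls',[(72,173),(119,167),(73,193),(107,193),(63,219),(124,213)],.016)
A('hub',[(718,113)],.04);B('hub',[(355,525)],.04)
A('scoop backwall top',[(602,82),(682,84)],.046)
B('lip',[(606,503),(573,597)],.006)
B('handle top?',[(470,430),(577,463)],.084)
A('handle top',[(645,18),(650,53)],.084)
A('wrench',[(287,72),(287,146)],.005);A('bearing',[(455,70)],.016);A('socket',[(624,217)],.036);A('can',[(760,180)],.11);A('carton',[(108,350),(182,318),(215,372),(140,405)],.07)
print(tri(a,S1([(645,18)])[0],b,S2([(577,463)])[0]))
E
```

```text
sc mat [[0.375, 0.224], [0.351, 0.419], [0.583, 0.446], [0.607, 0.254]]
si mat [[0.601, 0.253], [0.364, 0.229]]
sc drawer [[0.463, -0.05], [0.473, 0.058], [0.609, 0.052], [0.599, -0.054]]
sc drawerbot [[0.612, 0.054], [0.603, -0.049]]
si drawer [[0.599, -0.049], [0.46, -0.047], [0.464, 0.055], [0.601, 0.053]]
sc shutfront [[0.695, -0.04], [0.703, 0.082], [0.707, 0.21]]
si shutfront [[0.687, -0.059], [0.691, 0.088], [0.698, 0.224]]
sc baywall top mouth [[0.68, -0.176], [0.686, -0.161]]
si baywall [[0.665, -0.163]]
sc binrim [[0.367, -0.377], [0.377, -0.27], [0.628, -0.288], [0.631, -0.396]]
sc bin bottom [[0.61, -0.289], [0.629, -0.396]]
si binrim [[0.632, -0.241], [0.63, -0.39], [0.359, -0.374], [0.369, -0.27]]
sc balls [[0.405, -0.345], [0.411, -0.294], [0.438, -0.347], [0.45, -0.312], [0.476, -0.361], [0.487, -0.298]]
sc hub [[0.559, 0.358]]
si hub [[0.557, 0.352]]
sc scoop backwall top [[0.472, 0.256], [0.505, 0.341]]
si lip [[0.378, 0.303], [0.41, 0.38]]
si handle top? [[0.481, 0.305], [0.411, 0.331]]
sc handle top [[0.419, 0.333], [0.484, 0.305]]
sc wrench [[0.284, -0.075], [0.421, -0.107]]
sc bearing [[0.359, 0.117]]
sc socket [[0.674, 0.185]]
sc can [[0.736, 0.288]]
sc carton [[0.716, -0.332], [0.7, -0.265], [0.769, -0.248], [0.784, -0.313]]
(array([0.4131, 0.3332, 0.0831]), np.float64(0.006521417997394965))
```

```bash
cat >> h.py <<'E'
from scipy.spatial.transform import Rotation as R
def go(p,rpy):
    "turn (deg, tool rotvec) first, then shift in the turned tool axes"
    s=env.sense(); R0=R.from_euler('xyz',s['tcp_rot'],degrees=True); R1=R.from_euler('xyz',rpy,degrees=True)
    w=(R0.inv()*R1).as_rotvec(degrees=True); d=np.array(p)-s['eef_pos']
    print('turn',np.round(w,2),'rows',np.ceil(np.linalg.norm(w)/7),'| shift new',np.round(R1.inv().apply(d)*1e3,1),'old',np.round(R0.inv().apply(d)*1e3,1),'mm rows',np.ceil(np.linalg.norm(d)/.04))
def st():
    s=env.sense(); print('t',round(s['clock'],2),'p',np.round(s['eef_pos'],4),'rpy',np.round(s['tcp_rot'],2),'F',np.round(s['wrist_force'],1),'w',round(s['grip_width'],4),'gf',round(s['grasp_force'],1),'q',np.round(s['joint_pos'],1))
E
python3 - <<'E'
from h import *
st()
for yaw in(-21.5,158.5,):
    go([.448,.319,.20],[180,0,yaw])
E
```

```text
t 0.1 p [ 0.2002 -0.5385  0.2379] rpy [-1.7991e+02 -2.0000e-02  2.0390e+01] F [-0.   0.9  0.1] w 0.0882 gf 0.0 q [-81.4  10.4  92.1  -0.   77.6 -11.8]
turn [-9.000e-02  2.000e-02  4.189e+01] rows 6.0 | shift new [ -83.8 -888.6   37.9] old [ 531.  -717.4   39.1] mm rows 23.0
turn [-2.0000e-02 -1.1000e-01 -1.3811e+02] rows 20.0 | shift new [ 83.8 888.6  37.9] old [ 531.  -717.4   39.1] mm rows 23.0
```

```bash
python3 -m creep '[[[0,0,7],[0,0,0],1],[[0,0,7],[0,0,0],1],[[0,0,7],[0,0,0],1],[[0,0,7],[0,0,0],1],[[0,0,7],[0,0,0],1],[[0,0,7],[0,0,0],1],[[0,0,0],[-0.0035,-0.037,0],1],[[0,0,0],[-0.0035,-0.037,0],1],[[0,0,0],[-0.0035,-0.037,0],1],[[0,0,0],[-0.0035,-0.037,0],1],[[0,0,0],[-0.0035,-0.037,0],1],[[0,0,0],[-0.0035,-0.037,0],1]]'
python3 -m creep '[[[0,0,0],[-0.0035,-0.037,0],1],[[0,0,0],[-0.0035,-0.037,0],1],[[0,0,0],[-0.0035,-0.037,0],1],[[0,0,0],[-0.0035,-0.037,0],1],[[0,0,0],[-0.0035,-0.037,0],1],[[0,0,0],[-0.0035,-0.037,0],1],[[0,0,0],[-0.0035,-0.037,0],1],[[0,0,0],[-0.0035,-0.037,0],1],[[0,0,0],[-0.0035,-0.037,0],1],[[0,0,0],[-0.0035,-0.037,0],1],[[0,0,0],[-0.0035,-0.037,0],1],[[0,0,0],[-0.0035,-0.037,0],1]]'
python3 -m creep '[[[0,0,0],[-0.0035,-0.037,0],1],[[0,0,0],[-0.0035,-0.037,0],1],[[0,0,0],[-0.0035,-0.037,0],1],[[0,0,0],[-0.0035,-0.037,0],1],[[0,0,0],[-0.0035,-0.037,0],1],[[0,0,0],[-0.0035,-0.037,0],1],[[0,0,0],[0,0,0],1],[[0,0,0],[0,0,0],1]]'
python3 - <<'E'
from h import *
st(); c=grab('wrist','w1'); a=grab('side','side1')
hsv=cv2.cvtColor(c['pixels'],cv2.COLOR_RGB2HSV);H,S,V=cv2.split(hsv)
m=(((H<6)|(H>174))&(S>150)&(V>90)).astype('uint8')
k=max(cv2.findContours(m,0,1)[0],key=cv2.contourArea); r=cv2.minAreaRect(k); bx=cv2.boxPoints(r)
print(r,np.round(plane(c,bx,.084),4).tolist())
E
```

```text
clock: 1.1
eef_pos: [0.2626, -0.3229, 0.2382]
tcp_rot: [-180.0, 0.0, -21.6]
wrist_force: [0.4, 0.6, 0.1]
grip_width: 0.0881
grasp_force: 0.0
clock: 2.1
eef_pos: [0.3869, 0.1055, 0.2387]
tcp_rot: [-180.0, -0.0, -21.6]
wrist_force: [1.4, 0.0, 0.7]
grip_width: 0.0882
grasp_force: 0.0
clock: 2.77
eef_pos: [0.4487, 0.3188, 0.2375]
tcp_rot: [179.9, 0.1, -21.4]
wrist_force: [0.1, -0.5, -0.4]
grip_width: 0.0886
grasp_force: 0.0
t 2.77 p [0.4487 0.3188 0.2375] rpy [ 1.799e+02  9.000e-02 -2.144e+01] F [ 0.1 -0.5 -0.4] w 0.0886 gf 0.0 q [ 23.    7.4  95.6  -0.   77.1 134.5]
((254.0, 182.0), (62.0, 18.0), 90.0) [[0.4806, 0.3172, 0.084], [0.4739, 0.2998, 0.084], [0.4098, 0.3242, 0.084], [0.417, 0.3427, 0.084]]
```

View pics/w1.png

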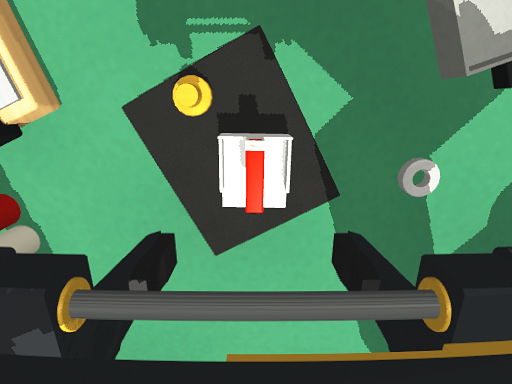

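Wrist view: red handle at (254,182) is vertical in the image, so it's aligned with the tool; the hub is clear at (192,96). Descending and gripping.

```bash
python3 -m creep '[[[0,0,0],[0,0,0.035],1],[[0,0,0],[0,0,0.035],1],[[0,0,0],[0,0,0.035],1],[[0,0,0],[0,0,0.03],1],[[0,0,0],[0,0,0.025],1],[[0,0,0],[0,0,0.015],1],[[0,0,0],[0,0,0.0075],1],[[0,0,0],[0,0,0],1],[[0,0,0],[0,0,0],0],[[0,0,0],[0,0,0],0],[[0,0,0],[0,0,0],0],[[0,0,0],[0,0,0],0]]'
python3 -m creep '[[[0,0,0],[0,0,0],0],[[0,0,0],[0,0,0],0],[[0,0,0],[0,0,0],0],[[0,0,0],[0,0,0],0]]'
python3 - <<'E'
from h import *
st()
# refine bin from scene camera: line fits of blue rim in side/scene done later
E
```

```text
clock: 3.87
eef_pos: [0.4502, 0.3178, 0.0576]
tcp_rot: [-179.9, -0.1, -21.6]
wrist_force: [-0.4, -0.2, -0.9]
grip_width: 0.0638
grasp_force: 0.0
clock: 4.2
eef_pos: [0.4493, 0.3176, 0.0563]
tcp_rot: [-180.0, -0.0, -21.6]
wrist_force: [0.1, 0.8, 0.3]
grip_width: 0.0368
grasp_force: 0.0
t 4.2 p [0.4493 0.3176 0.0563] rpy [-180.     -0.    -21.61] F [0.1 0.8 0.3] w 0.0368 gf 0.0 q [ 22.9  20.8 102.7   0.   56.5 134.5]
```

```bash
python3 -m creep '[[[0,0,0],[0,0,0],0],[[0,0,0],[0,0,0],0],[[0,0,0],[0,0,0],0],[[0,0,0],[0,0,0],0],[[0,0,0],[0,0,0],0],[[0,0,0],[0,0,0],0]]'
python3 -m creep '[[[0,0,0],[0,0,-0.01],0],[[0,0,0],[0,0,-0.02],0],[[0,0,0],[0,0,-0.03],0],[[0,0,0],[0,0,-0.03],0],[[0,0,0],[0,0,-0.03],0],[[0,0,0],[0,0,-0.02],0],[[0,0,0],[0,0,-0.01],0],[[0,0,0],[0,0,0],0]]'
python3 - <<'E'
from h import *
st(); go([.45,.0,.205],[180,0,-4]); go([.575,-.335,.16],[180,0,-4])
E
```

```text
clock: 4.7
eef_pos: [0.4493, 0.3175, 0.0562]
tcp_rot: [-180.0, 0.0, -21.6]
wrist_force: [-0.4, -0.4, -0.9]
grip_width: 0.0196
grasp_force: 30.0
clock: 5.37
eef_pos: [0.4506, 0.3181, 0.2092]
tcp_rot: [-179.8, -0.2, -21.6]
wrist_force: [0.4, -0.2, -2.2]
grip_width: 0.0192
grasp_force: 30.0
t 5.37 p [0.4506 0.3181 0.2092] rpy [-179.8    -0.21  -21.61] F [ 0.4 -0.2 -2.2] w 0.0192 gf 30.0 q [ 22.9   8.8  97.4  -0.   73.5 134.5]
turn [ -0.17  -0.24 -17.61] rows 3.0 | shift new [ 21.6 317.4   4.2] old [116.6 296.    3.6] mm rows 8.0
turn [ -0.17  -0.24 -17.61] rows 3.0 | shift new [169.7 642.8  49.2] old [356.  561.6  48.6] mm rows 17.0
```

```bash
python3 -m creep '[[[0,0,-6],[0,0,0],0],[[0,0,-6],[0,0,0],0],[[0,0,-5.6],[0,0,0],0],[[0,0,0],[0.005,0.02,0],0],[[0,0,0],[0.01,0.036,0],0],[[0,0,0],[0.01,0.036,0],0],[[0,0,0],[0.01,0.036,0],0],[[0,0,0],[0.01,0.036,0],0],[[0,0,0],[0.01,0.036,0],0],[[0,0,0],[0.01,0.036,0],0],[[0,0,0],[0.01,0.036,0],0],[[0,0,0],[0.01,0.036,0],0]]'
python3 -m creep '[[[0,0,0],[0.01,0.036,0],0],[[0,0,0],[0.01,0.036,0],0],[[0,0,0],[0.01,0.036,0],0],[[0,0,0],[0.01,0.036,0],0],[[0,0,0],[0.01,0.036,0],0],[[0,0,0],[0.01,0.036,0],0],[[0,0,0],[0.01,0.036,0],0],[[0,0,0],[0.01,0.036,0],0],[[0,0,0],[0.005,0.02,0],0],[[0,0,0],[0,0,0],0],[[0,0,0],[0,0,0],0]]'
python3 - <<'E'
from h import *
st(); c=grab('wrist','w2'); a=grab('scene','scene2')
im=np.hstack([cv2.resize(c['pixels'],(400,300)),cv2.resize(a['pixels'][100:280,80:320],(400,300),interpolation=cv2.INTER_CUBIC)])
a0=load('scene0')['pixels'][185:270,125:185]
im=np.vstack([im,np.hstack([cv2.resize(a0,(212,300),interpolation=cv2.INTER_CUBIC),cv2.resize(c['pixels'],(588,300))])])
cv2.imwrite('pics/m2.png',im[:,:,::-1])
E
```

```text
clock: 6.37
eef_pos: [0.5113, 0.0027, 0.2042]
tcp_rot: [-180.0, 0.2, -4.0]
wrist_force: [1.8, -0.1, -1.8]
grip_width: 0.0197
grasp_force: 30.0
clock: 7.28
eef_pos: [0.5745, -0.3093, 0.2034]
tcp_rot: [-179.8, 0.2, -4.1]
wrist_force: [-0.7, 1.3, -2.2]
grip_width: 0.0193
grasp_force: 30.0
t 7.28 p [ 0.5745 -0.3093  0.2034] rpy [-179.85    0.21   -4.14] F [-0.7  1.3 -2.2] w 0.0193 gf 30.0 q [-38.7  21.9  81.8   0.   76.5  55.4]
```

View pics/m2.png

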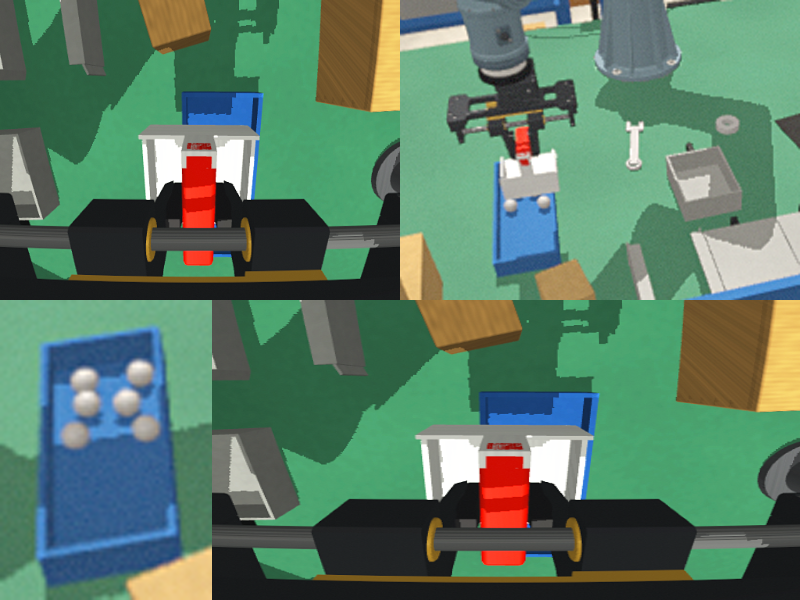

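Wrist tile: bin far-end corners at about (182,92) and (262,92), parallel to the tool; scoop held straight. I'll triangulate the corners.

```bash
python3 - <<'E'
from h import *
np.set_printoptions(suppress=True,precision=4)
c=load('w2');a=load('scene0');b=load('side0')
H,S,V=cv2.split(cv2.cvtColor(c['pixels'],cv2.COLOR_RGB2HSV))
m=((H>100)&(H<125)&(S>130)&(V>60)).astype('uint8')
k=max(cv2.findContours(m,0,cv2.CHAIN_APPROX_NONE)[0],key=cv2.contourArea)
q=cv2.approxPolyDP(k,2.5,True).reshape(-1,2);print(q.tolist())
print(np.round(plane(c,q,.036)[:,:2],3).tolist())
s=lambda u:np.array(u)/(212/60)+[125,185]
near=[s((40,557)),s((178,530))]
for w,n in(((182*1.28,92*1.28),near[0]),((262*1.28,92*1.28),near[1])): print(tri(c,w,a,n))
print('far rim',plane(a,[s((42,345)),s((157,327))],.036)[:,:2], 'near',plane(a,near,.036)[:,:2])
H,S,V=cv2.split(cv2.cvtColor(a['pixels'],cv2.COLOR_RGB2HSV))
m=((H>100)&(H<125)&(S>130)&(V>60)).astype('uint8')
for k in cv2.findContours(m,0,cv2.CHAIN_APPROX_NONE)[0]:
    x,y,w,h=cv2.boundingRect(k)
    if 130<x<140 and cv2.contourArea(k)>1000:
        q=cv2.approxPolyDP(k,1.5,True).reshape(-1,2);print(q.tolist(),np.round(plane(a,q,.036)[:,:2],3).tolist())
E
```

```text
[[233, 118], [234, 158], [316, 159], [332, 173], [336, 119]]
[[0.639, -0.29], [0.597, -0.287], [0.589, -0.377], [0.572, -0.394], [0.631, -0.398]]
(array([ 0.6703, -0.3675, -0.2428]), np.float64(0.21332108153981183))
(array([ 0.6356, -0.4208, -0.331 ]), np.float64(0.15284379852805643))
far rim [[ 0.7208 -0.4014]
 [ 0.7302 -0.3174]] near [[ 0.8934 -0.415 ]
 [ 0.9011 -0.3267]]
[[169, 193], [137, 198], [135, 257], [139, 265], [164, 261], [175, 256]] [[0.374, -0.272], [0.367, -0.377], [0.629, -0.4], [0.662, -0.392], [0.668, -0.324], [0.66, -0.293]]
```

```bash
python3 - <<'E'
from h import *
st(); go([.577,-.3394,.100],[180,0,-4.1])
E
```

```text
t 7.38 p [ 0.575  -0.3075  0.2043] rpy [-1.7987e+02  1.5000e-01 -4.0000e+00] F [-0.6  0.2 -2.2] w 0.0197 gf 30.0 q [-38.6  21.8  81.9   0.   76.5  55.4]
turn [-0.13  0.15  0.1 ] rows 1.0 | shift new [  4.3  31.7 104.3] old [  4.5  31.9 104.2] mm rows 3.0
```

```bash
python3 -m creep '[[[0,0,0],[0.002,0.016,0.02],0],[[0,0,0],[0.002,0.016,0.03],0],[[0,0,0],[0,0,0.03],0],[[0,0,0],[0,0,0.02],0],[[0,0,0],[0,0,0.004],0],[[0,0,0],[0,0,0],0],[[0,0,0],[0,0,0],0]]'
python3 - <<'E'
from h import *
st(); go([.577,-.3394,.0565],[180,0,-4.1])
c=grab('wrist','w3');a=grab('scene','scene3')
# expected bin rim corners & scoop corners overlay
th=np.radians(-4.1);ax=np.array([np.cos(th),np.sin(th)]);ay=np.array([-ax[1],ax[0]]);o=np.array([.503,-.334])
for im,cc in((c['pixels'].copy(),c),(a['pixels'].copy(),a)):
    for L,W in((.136,.055),(.130,.049)):
        P=[[*(o+sx*L*ax+sy*W*ay),.036] for sx,sy in((-1,-1),(1,-1),(1,1),(-1,1))]
        cv2.polylines(im,[np.round(proj(cc,P)).astype(int)],True,(255,255,0),1)
    cv2.imwrite('pics/o%d.png'%(cc is a),im[:,:,::-1])
w=cv2.imread('pics/o0.png');s=cv2.imread('pics/o1.png')[160:280,110:230]
cv2.imwrite('pics/m3.png',np.hstack([cv2.resize(w,(420,315)),cv2.resize(s,(315,315),interpolation=cv2.INTER_CUBIC)]))
E
```

```text
clock: 7.97
eef_pos: [0.5782, -0.3404, 0.1033]
tcp_rot: [180.0, -0.0, -3.9]
wrist_force: [0.8, 0.2, -1.7]
grip_width: 0.0193
grasp_force: 30.0
t 7.97 p [ 0.5782 -0.3404  0.1033] rpy [ 1.7997e+02 -5.0000e-02 -3.9400e+00] F [ 0.8  0.2 -1.7] w 0.0193 gf 30.0 q [-40.6  30.   82.8   0.   67.1  53.3]
turn [ 0.03 -0.05  0.16] rows 1.0 | shift new [-1.3 -0.9 46.8] old [-1.3 -0.9 46.8] mm rows 2.0
```

View pics/m3.png

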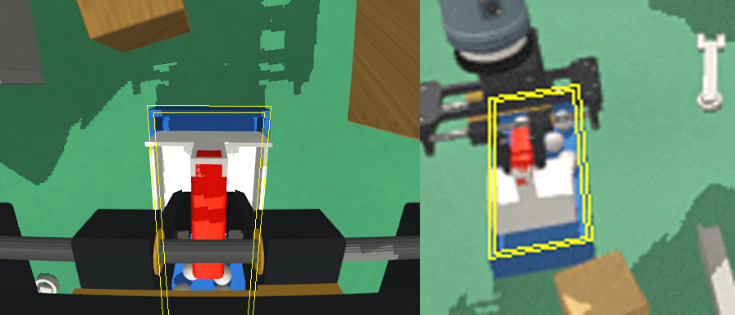

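The overlay matches the rim in both views and the scoop is centred over the bin, so I'll lower it.

```bash
python3 -m creep '[[[0,0,0],[-0.0005,0,0.015],0],[[0,0,0],[-0.0005,0,0.015],0],[[0,0,0],[0,0,0.008],0],[[0,0,0],[0,0,0.005],0],[[0,0,0],[0,0,0.002],0],[[0,0,0],[0,0,0],0],[[0,0,0],[0,0,0],0]]'
python3 - <<'E'
from h import *
st()
E
python3 -m creep '[[[0,0,0],[0,0,0.001],0],[[0,0,0],[0,0,0],0]]'
python3 - <<'E'
from h import *
st(); go([.4315,-.3288,.0565],[180,0,-4.1])
E
```

```text
clock: 8.65
eef_pos: [0.5769, -0.3413, 0.0576]
tcp_rot: [180.0, -0.0, -4.0]
wrist_force: [0.5, -0.1, -3.0]
grip_width: 0.0198
grasp_force: 30.0
t 8.65 p [ 0.5769 -0.3413  0.0576] rpy [ 1.7997e+02 -5.0000e-02 -4.0200e+00] F [ 0.5 -0.1 -3. ] w 0.0198 gf 30.0 q [-40.7  33.3  83.8   0.   62.8  53.3]
clock: 8.82
eef_pos: [0.5768, -0.3413, 0.0566]
tcp_rot: [180.0, -0.0, -4.0]
wrist_force: [0.5, -0.1, -2.3]
grip_width: 0.0195
grasp_force: 30.0
t 8.82 p [ 0.5768 -0.3413  0.0566] rpy [ 1.7997e+02 -4.0000e-02 -4.0200e+00] F [ 0.5 -0.1 -2.3] w 0.0195 gf 30.0 q [-40.7  33.4  83.8  -0.   62.7  53.3]
turn [ 0.03 -0.04  0.08] rows 1.0 | shift new [-1.458e+02 -2.100e+00  1.000e-01] old [-145.8   -2.3   -0. ] mm rows 4.0
```

```bash
for i in 1 2; do :; done; python3 -m creep '[[[0,0,0],[0,0,0.0005],0],[[0,0,0],[0,0,0],0],[[0,0,0],[0,0,0],0]]'
python3 -m creep '[[[0,0,0],[0,0,0.0005],0],[[0,0,0],[0,0,0],0],[[0,0,0],[0,0,0],0]]'
```

```text
clock: 9.07
eef_pos: [0.5768, -0.3413, 0.0562]
tcp_rot: [180.0, -0.0, -4.0]
wrist_force: [-0.7, -0.1, -0.0]
grip_width: 0.0199
grasp_force: 30.0
clock: 9.32
eef_pos: [0.5768, -0.3413, 0.0562]
tcp_rot: [180.0, -0.0, -4.0]
wrist_force: [-3.2, 1.6, 6.2]
grip_width: 0.0195
grasp_force: 30.0
```

```bash
python3 -m creep '[[[0,0,0],[-0.004,-0.001,-0.0004],0],[[0,0,0],[-0.008,-0.001,0],0],[[0,0,0],[-0.008,0,0],0],[[0,0,0],[-0.008,0,0],0],[[0,0,0],[-0.008,0,0],0],[[0,0,0],[-0.008,0,0],0],[[0,0,0],[-0.008,0,0],0],[[0,0,0],[-0.008,0,0],0],[[0,0,0],[-0.008,0,0],0],[[0,0,0],[-0.004,0,0],0]]'
python3 -m creep '[[[0,0,0],[-0.007,0,0],0],[[0,0,0],[-0.007,0,0],0],[[0,0,0],[-0.007,0,0],0],[[0,0,0],[-0.007,0,0],0],[[0,0,0],[-0.007,0,0],0],[[0,0,0],[-0.007,0,0],0],[[0,0,0],[-0.007,0,0],0],[[0,0,0],[-0.007,0,0],0],[[0,0,0],[0,0,0],0]]'
python3 - <<'E'
from h import *
st();a=grab('scene','scene4');b=grab('side','side4')
s=a['pixels'][160:280,110:230,::-1];t=b['pixels'][110:190,190:330,::-1]
cv2.imwrite('pics/m4.png',np.hstack([cv2.resize(s,(380,380),interpolation=cv2.INTER_CUBIC),cv2.resize(t,(420,380),interpolation=cv2.INTER_CUBIC)]))
E
```

```text
clock: 10.15
eef_pos: [0.5042, -0.3343, 0.0561]
tcp_rot: [180.0, -0.1, -4.0]
wrist_force: [4.4, -1.3, 4.9]
grip_width: 0.0196
grasp_force: 30.0
clock: 10.9
eef_pos: [0.448, -0.3303, 0.0561]
tcp_rot: [180.0, -0.0, -4.0]
wrist_force: [0.8, -0.0, 8.4]
grip_width: 0.0196
grasp_force: 30.0
t 10.9 p [ 0.448  -0.3303  0.0561] rpy [ 1.7996e+02 -1.0000e-02 -4.0300e+00] F [ 0.8 -0.   8.4] w 0.0196 gf 30.0 q [-48.6  21.5 101.8  -0.   56.7  45.4]
```

View pics/m4.png

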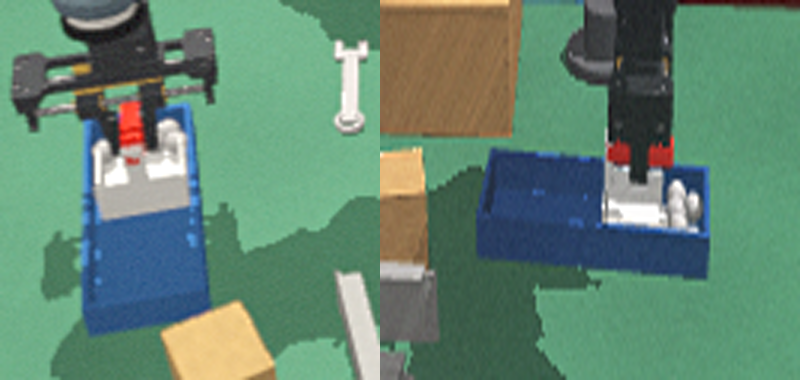

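Left tile: scoop flat in the bin at (140,185). Right tile: balls bunched ahead of the lip at (685,205), some already on it. Continuing to push.

```bash
python3 -m creep '[[[0,0,0],[-0.004,0,0],0],[[0,0,0],[-0.004,0,0],0],[[0,0,0],[-0.003,0,0],0],[[0,0,0],[0,0,0],0]]'
python3 -m creep '[[[0,0,0],[-0.002,0,0],0],[[0,0,0],[-0.002,0,0],0],[[0,0,0],[0,0,0],0]]'
```

```text
clock: 11.33
eef_pos: [0.4405, -0.3308, 0.0577]
tcp_rot: [179.8, -0.4, -4.1]
wrist_force: [12.3, -0.1, 7.5]
grip_width: 0.0197
grasp_force: 30.0
clock: 11.58
eef_pos: [0.4385, -0.3309, 0.0589]
tcp_rot: [179.7, -0.6, -4.1]
wrist_force: [17.5, 3.4, 13.7]
grip_width: 0.0195
grasp_force: 30.0
```

```bash
python3 - <<'E'
from h import *
st();b=grab('side','side5');w=grab('wrist','w5')
t=b['pixels'][110:190,250:330,::-1]
cv2.imwrite('pics/m5.png',np.hstack([cv2.resize(t,(380,380),interpolation=cv2.INTER_CUBIC),cv2.resize(w['pixels'][200:,100:400,::-1],(420,260))[:, :].repeat(1,0) if 0 else cv2.resize(w['pixels'][:,:,::-1],(420,380))]))
E
```

```text
t 11.58 p [ 0.4385 -0.3309  0.0589] rpy [179.75  -0.62  -4.09] F [17.5  3.4 13.7] w 0.0195 gf 30.0 q [-49.6  20.1 103.3   0.3  56.   44.3]
```

View pics/m5.png

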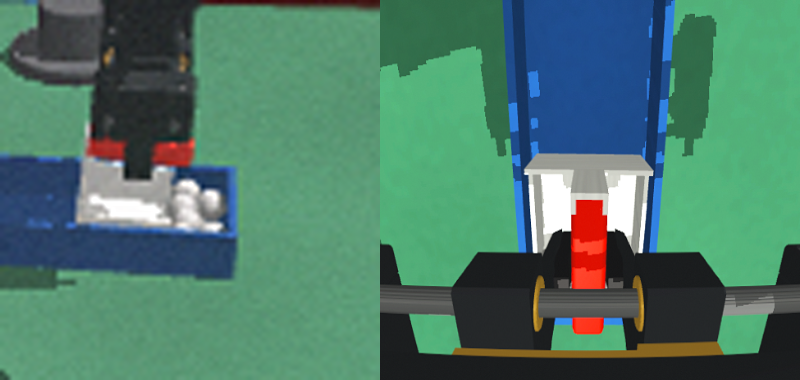

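The push has met resistance (Fx 17 N), and the balls are bunched on and over the lip. I'll wiggle once, then tilt the lip up, lift and weigh.

```bash
python3 -m creep '[[[0,0,0],[0.003,0,0],0],[[0,0,2],[0.002,0,0],0],[[0,0,-4],[0,0,0],0],[[0,0,2],[0,0,0],0],[[0,0,0],[-0.003,0,0],0],[[0,0,0],[-0.003,0,0],0],[[0,0,0],[0,0,0],0],[[0,0,0],[0,0,0],0]]'
python3 - <<'E'
from h import *
st()
E
```

```text
clock: 12.35
eef_pos: [0.4372, -0.3303, 0.0586]
tcp_rot: [179.8, -0.6, -4.1]
wrist_force: [16.3, 3.8, 11.7]
grip_width: 0.0193
grasp_force: 30.0
t 12.35 p [ 0.4372 -0.3303  0.0586] rpy [179.79  -0.56  -4.06] F [16.3  3.8 11.7] w 0.0193 gf 30.0 q [-49.6  20.  103.5   0.3  56.   44.3]
```

```bash
python3 -m creep '[[[0,-3,0],[0.003,0,-0.0022],0],[[0,-4,0],[0.0037,0,-0.003],0],[[0,-4,0],[0.0035,0,-0.003],0],[[0,-4,0],[0.0035,0,-0.003],0],[[0,-4,0],[0.0035,0,-0.003],0],[[0,0,0],[0,0,0],0],[[0,0,0],[0,0,0],0],[[0,0,0],[0,0,0],0]]'
python3 - <<'E'
from h import *
st(); p=env.sense()['eef_pos']; go([p[0]+.03,p[1]-.002,.17],env.sense()['tcp_rot'])
E
```

```text
clock: 13.02
eef_pos: [0.45, -0.3292, 0.0658]
tcp_rot: [-179.8, 19.1, -4.0]
wrist_force: [-0.6, 0.6, -5.3]
grip_width: 0.0193
grasp_force: 30.0
t 13.02 p [ 0.45   -0.3292  0.0658] rpy [-179.85   19.1    -3.97] F [-0.6  0.6 -5.3] w 0.0193 gf 30.0 q [-41.9  31.5  87.8 -11.8  76.3  56.5]
turn [0. 0. 0.] rows 0.0 | shift new [  -5.7   -0.4 -108.3] old [  -5.7   -0.4 -108.3] mm rows 3.0
```

```bash
python3 -m creep '[[[0,0,0],[0,0,-0.008],0],[[0,0,0],[0,0,-0.015],0],[[0,0,0],[0,0,-0.025],0],[[0,0,0],[0,0,-0.025],0],[[0,0,0],[0,0,-0.02],0],[[0,0,0],[0,0,-0.01],0],[[0,0,0],[0,0,-0.005],0],[[0,0,0],[0,0,0],0],[[0,0,0],[0,0,0],0],[[0,0,0],[0,0,0],0],[[0,0,0],[0,0,0],0]]'
python3 - <<'E'
from h import *
st(); a=grab('scene','scene6'); st(); w=grab('wrist','w6'); st(); b=grab('side','side6'); st()
# balls left in bin? bright low-sat pixels inside the bin footprint (floor)
th=np.radians(-4.1);ax=np.array([np.cos(th),np.sin(th)]);ay=np.array([-ax[1],ax[0]]);o=np.array([.503,-.334])
P=[[*(o+sx*.128*ax+sy*.047*ay),.014] for sx,sy in((-1,-1),(1,-1),(1,1),(-1,1))]
for n,c in(('sc',a),('wr',w),('si',b)):
    m=np.zeros(c['pixels'].shape[:2],'uint8'); cv2.fillPoly(m,[np.round(proj(c,P)).astype(int)],1)
    H,S,V=cv2.split(cv2.cvtColor(c['pixels'],cv2.COLOR_RGB2HSV)); k=((S<60)&(V>90)&(m>0)).astype('uint8')
    nn,_,stt,ce=cv2.connectedComponentsWithStats(k)
    print(n,[(stt[i,4],np.round(ce[i]).tolist(),np.round(plane(c,[ce[i]],.016)[0,:2],3).tolist()) for i in range(1,nn) if stt[i,4]>5])
s=a['pixels'][120:280,90:250,::-1];t=b['pixels'][60:190,200:330,::-1]
cv2.imwrite('pics/m6.png',np.hstack([cv2.resize(s,(400,400),interpolation=cv2.INTER_CUBIC),cv2.resize(t,(400,400),interpolation=cv2.INTER_CUBIC)]))
E
```

```text
clock: 13.93
eef_pos: [0.4859, -0.3322, 0.168]
tcp_rot: [-179.9, 19.1, -4.0]
wrist_force: [-0.6, 0.5, -6.0]
grip_width: 0.0198
grasp_force: 30.0
t 13.93 p [ 0.4859 -0.3322  0.168 ] rpy [-179.89   19.14   -3.99] F [-0.6  0.5 -6. ] w 0.0198 gf 30.0 q [-40.   27.9  79.9 -11.   88.   55.9]
t 13.98 p [ 0.4861 -0.3322  0.1682] rpy [-179.91   19.12   -4.  ] F [-0.5 -1.2 -6.1] w 0.0194 gf 30.0 q [-40.   27.9  79.9 -11.   88.   55.9]
t 14.03 p [ 0.4863 -0.3324  0.1684] rpy [-179.92   19.09   -4.  ] F [-0.7 -0.6 -5. ] w 0.0194 gf 30.0 q [-40.   27.8  79.9 -11.   88.   55.9]
t 14.08 p [ 0.4864 -0.3325  0.1687] rpy [-179.94   19.07   -4.  ] F [-0.1 -1.1 -5.7] w 0.0196 gf 30.0 q [-40.   27.8  79.9 -11.   88.   55.9]
sc [(np.int32(142), [152.0, 204.0], [0.39, -0.333])]
wr [(np.int32(5320), [256.0, 181.0], [0.43, -0.329])]
si []
```

Weight is about 3.6 N above the scoop's own, so all six balls are aboard. Now to the drawer.

```bash
python3 - <<'E'
from h import *
go([.625,.002,.150],[180,19,-4])
# drawer ref check with the current side image (arm away): grey rim picks from side0 vs side6 difference
a=load('side0')['pixels'].astype(int);b=load('side6')['pixels'].astype(int)
print(np.abs(a-b)[185:235,215:292].mean())
E
```

```text
turn [-0.06  0.07 -0.  ] rows 1.0 | shift new [ 114.7 -343.3  -19.7] old [ 114.7 -343.4  -19.5] mm rows 10.0
24.7830303030303
```

```bash
python3 -m creep '[[[0,0,0],[0.0024,-0.0072,-0.0004],0],[[0,0,0],[0.0048,-0.0143,-0.0008],0],[[0,0,0],[0.0072,-0.0215,-0.0012],0],[[0,0,0],[0.0096,-0.0286,-0.0016],0],[[0,0,0],[0.0096,-0.0286,-0.0016],0],[[0,0,0],[0.0096,-0.0286,-0.0016],0],[[0,0,0],[0.0096,-0.0286,-0.0016],0],[[0,0,0],[0.0096,-0.0286,-0.0016],0],[[0,0,0],[0.0096,-0.0286,-0.0016],0],[[0,0,0],[0.0096,-0.0286,-0.0016],0],[[0,0,0],[0.0096,-0.0286,-0.0016],0],[[0,0,0],[0.0096,-0.0286,-0.0016],0]]'
python3 -m creep '[[[0,0,0],[0.0072,-0.0215,-0.0012],0],[[0,0,0],[0.0048,-0.0143,-0.0008],0],[[0,0,0],[0.0024,-0.0072,-0.0004],0],[[0,0,0],[0,0,0],0],[[0,0,0],[0,0,0],0]]'
python3 - <<'E'
from h import *
st(); w=grab('wrist','w7');a=grab('scene','scene7');b=grab('side','side7');st()
th=np.radians(-2.5);ax=np.array([np.cos(th),np.sin(th)]);ay=np.array([-ax[1],ax[0]]);o=np.array([.5335,.002])
P=[[*(o+sx*.07*ax+sy*.055*ay),.048] for sx,sy in((-1,-1),(1,-1),(1,1),(-1,1))]
ims=[]
for c,(x0,x1,y0,y1) in((a,(200,330,130,260)),(b,(180,340,90,250))):
    im=c['pixels'][:,:,::-1].copy(); im=cv2.resize(im,None,fx=3,fy=3,interpolation=cv2.INTER_CUBIC)
    cv2.polylines(im,[np.round(proj(c,P)*3).astype(int)],True,(0,255,255),1)
    ims.append(cv2.resize(im[y0*3:y1*3,x0*3:x1*3],(400,400)))
cv2.imwrite('pics/m7.png',np.hstack(ims))
E
```

```text
clock: 15.08
eef_pos: [0.6088, -0.0371, 0.1527]
tcp_rot: [-180.0, 19.0, -4.0]
wrist_force: [0.6, -1.5, -4.1]
grip_width: 0.0195
grasp_force: 30.0
clock: 15.5
eef_pos: [0.6256, 0.0014, 0.1501]
tcp_rot: [179.9, 19.0, -4.0]
wrist_force: [0.3, -0.7, -4.0]
grip_width: 0.0196
grasp_force: 30.0
t 15.5 p [0.6256 0.0014 0.1501] rpy [179.95  19.03  -4.01] F [ 0.3 -0.7 -4. ] w 0.0196 gf 30.0 q [-9.8 34.6 72.  -1.9 92.3 84.5]
t 15.65 p [6.256e-01 3.000e-04 1.503e-01] rpy [179.97  19.    -4.12] F [ 0.8  0.5 -4.7] w 0.02 gf 30.0 q [-9.9 34.6 72.1 -1.9 92.3 84.5]
```

View pics/m7.png

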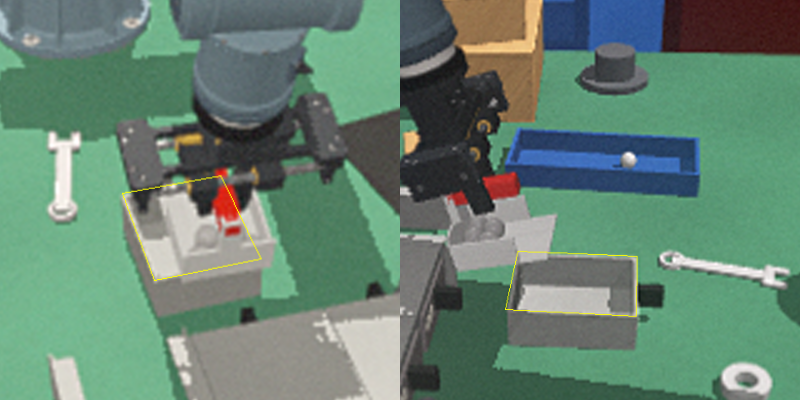

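Scene tile: drawer rim matches the overlay, and the scoop is over it with balls inside at (207,240). Side tile: at least two balls in the scoop at (480,230), one ball left in the bin at (628,158).

```bash
python3 - <<'E'
from h import *
a=load('scene7');b=load('side7')
th=np.radians(-4.1);ax=np.array([np.cos(th),np.sin(th)]);ay=np.array([-ax[1],ax[0]]);o=np.array([.503,-.334])
P=[[*(o+sx*.130*ax+sy*.049*ay),.016] for sx,sy in((-1,-1),(1,-1),(1,1),(-1,1))]
for n,c in(('sc',a),('si',b)):
    H,S,V=cv2.split(cv2.cvtColor(c['pixels'],cv2.COLOR_RGB2HSV))
    m=np.zeros(S.shape,'uint8'); cv2.fillPoly(m,[np.round(proj(c,P)).astype(int)],1); m=cv2.dilate(m,np.ones((5,5)))
    for nm,k in(('bin',((S<90)&(V>90)&(m>0))),('table',((S<40)&(V>120)&(m==0)))):
        nn,_,stt,ce=cv2.connectedComponentsWithStats(k.astype('uint8'))
        out=[]
        for i in range(1,nn):
            q=plane(c,[ce[i]],.012)[0,:2]
            if stt[i,4]>8 and 0.2<q[0]<.68 and abs(q[1])<.5 and (nm=='bin' or 8<stt[i,4]<200): out.append((int(stt[i,4]),np.round(ce[i]).astype(int).tolist(),np.round(q,3).tolist()))
        print(n,nm,out)
E
```

```text
sc bin [(51, [152, 219], [0.46, -0.342])]
sc table [(10, [273, 169], [0.326, 0.116]), (193, [220, 187], [0.367, -0.096]), (12, [252, 176], [0.342, 0.029])]
si bin [(35, [271, 154], [0.463, -0.348])]
si table [(15, [189, 253], [0.678, 0.169])]
```

One ball remains in the bin, none are on the table, so five are in the scoop. Levelling and lowering over the drawer.

```bash
python3 -m creep '[[[0,2,0],[-0.0018,0,-0.002],0],[[0,3,0],[-0.0027,0,-0.003],0],[[0,3,0],[-0.0027,0,-0.003],0],[[0,3,0],[-0.0027,0,-0.003],0],[[0,2,0],[-0.0018,0,-0.002],0],[[0,0,0],[0,0,0.008],0],[[0,0,0],[0,0,0.016],0],[[0,0,0],[0,0,0.018],0],[[0,0,0],[0,0,0.012],0],[[0,0,0],[0,0,0.006],0],[[0,0,0],[0,0,0],0],[[0,0,0],[0,0,0],0]]'
python3 - <<'E'
from h import *
s=env.sense();st(); Rt=R.from_euler('xyz',s['tcp_rot'],degrees=True); print('lip',np.array(s['eef_pos'])+Rt.apply([-.058,0,.052]),'back',np.array(s['eef_pos'])+Rt.apply([.044,0,.052]))
E
```

```text
clock: 16.65
eef_pos: [0.6114, 0.0025, 0.1056]
tcp_rot: [-180.0, 6.1, -4.0]
wrist_force: [0.1, 0.7, -5.8]
grip_width: 0.0196
grasp_force: 30.0
t 16.65 p [0.6114 0.0025 0.1056] rpy [-180.      6.06   -4.04] F [ 0.1  0.7 -5.8] w 0.0196 gf 30.0 q [-10.5  27.   87.2  -0.7  71.9  83.8]
lip [0.54835727 0.00693371 0.06003425] back [ 6.49535286e-01 -2.13646274e-04  4.92674769e-02]
```

```bash
python3 -m creep '[[[0,3,0],[-0.0027,0.0025,-0.003],0],[[0,3,0],[-0.0027,0.0025,-0.003],0],[[0,2,0],[-0.0018,0,-0.0015],0],[[0,2,0],[-0.0018,0,-0.0015],0],[[0,2,0],[-0.0018,0,-0.0015],0],[[0,2,0],[-0.0018,0,-0.0015],0],[[0,2,0],[-0.0018,0,-0.0015],0],[[0,3,0],[-0.0027,0,-0.002],0],[[0,3,0],[-0.0027,0,-0.002],0],[[0,3,0],[-0.0027,0,-0.002],0],[[0,3,0],[-0.0027,0,-0.002],0],[[0,3,0],[-0.0027,0,-0.002],0]]'
python3 -m creep '[[[0,3,0],[-0.0027,0,-0.003],0],[[0,3,0],[-0.0027,0,-0.003],0],[[0,0,0],[0,0,0],0],[[0,0,0],[0,0,0],0],[[0,0,0],[0,0,0],0],[[0,0,0],[0,0,0],0]]'
python3 - <<'E'
from h import *
s=env.sense();st(); Rt=R.from_euler('xyz',s['tcp_rot'],degrees=True); print('lip',np.array(s['eef_pos'])+Rt.apply([-.058,0,.052]))
f=[]
for i in range(4): env.read_camera('side'); f.append(env.sense()['wrist_force'][2])
print(f)
E
```

```text
clock: 17.65
eef_pos: [0.5824, -0.0005, 0.1277]
tcp_rot: [179.9, -25.3, -4.0]
wrist_force: [-0.0, 0.2, -2.6]
grip_width: 0.0198
grasp_force: 30.0
clock: 18.15
eef_pos: [0.575, 0.0, 0.1293]
tcp_rot: [180.0, -31.1, -4.0]
wrist_force: [0.6, -0.6, -1.5]
grip_width: 0.0194
grasp_force: 30.0
t 18.15 p [0.575  0.     0.1293] rpy [179.97 -31.08  -4.  ] F [ 0.6 -0.6 -1.5] w 0.0194 gf 30.0 q [-14.9   2.1 121.4  12.6  26.4  69.3]
lip [0.5522271  0.00160365 0.05487168]
[np.float64(-1.5681385084432022), np.float64(-1.8574794997363058), np.float64(-2.058974682050519), np.float64(-1.55560224358871)]
```

Scoop is empty. Raise, level, and go back to the mat.

```bash
python3 - <<'E'
from h import *
p=env.sense()['eef_pos']
go([p[0],p[1],p[2]+.08],[180,-31,-4])
print(R.from_euler('xyz',[180,-31,-4],degrees=True).inv().apply([0,0,1]))
E
```

```text
turn [ 0.    0.01 -0.  ] rows 1.0 | shift new [ 41.2   0.  -68.6] old [ 41.2   0.  -68.6] mm rows 3.0
[ 5.15038075e-01  1.07552856e-16 -8.57167301e-01]
```

```bash
python3 -m creep '[[[0,0,0],[0.007,0,-0.012],0],[[0,0,0],[0.012,0,-0.02],0],[[0,0,0],[0.012,0,-0.02],0],[[0,0,0],[0.010,0,-0.017],0],[[0,-6.2,0],[0,0,0],0],[[0,-6.2,0],[0,0,0],0],[[0,-6.2,0],[0,0,0],0],[[0,-6.2,0],[0,0,0],0],[[0,-6.2,0],[0,0,0],0],[[0,0,0],[0,0,0],0]]'
python3 - <<'E'
from h import *
st(); go([.4493,.3176,.200],[180,0,-21.6])
E
```

```text
clock: 19.18
eef_pos: [0.5754, -0.0003, 0.2074]
tcp_rot: [180.0, 0.2, -4.0]
wrist_force: [-0.2, -0.7, -2.1]
grip_width: 0.0196
grasp_force: 30.0
t 19.18 p [ 5.754e-01 -3.000e-04  2.074e-01] rpy [179.98   0.25  -4.04] F [-0.2 -0.7 -2.1] w 0.0196 gf 30.0 q [-11.8  12.2  93.6  -0.1  74.4  82.2]
turn [ 0.05  0.24 17.56] rows 3.0 | shift new [-234.2 -249.1    7.4] old [-148.1 -308.2    7.9] mm rows 9.0
```

```bash
python3 -m creep '[[[0,0,5.9],[0,0,0],0],[[0,0,5.9],[0,0,0],0],[[0,0,5.8],[0,0,0],0],[[0,0,0],[-0.0117,-0.0125,0],0],[[0,0,0],[-0.0234,-0.0249,0],0],[[0,0,0],[-0.0234,-0.0249,0],0],[[0,0,0],[-0.0234,-0.0249,0],0],[[0,0,0],[-0.0234,-0.0249,0],0],[[0,0,0],[-0.0234,-0.0249,0],0],[[0,0,0],[-0.0234,-0.0249,0],0],[[0,0,0],[-0.0234,-0.0249,0],0],[[0,0,0],[-0.0234,-0.0249,0],0]]'
python3 -m creep '[[[0,0,0],[-0.0234,-0.0249,0],0],[[0,0,0],[-0.0117,-0.0125,0],0],[[0,0,0],[0,0,0],0],[[0,0,0],[0,0,0],0]]'
python3 - <<'E'
from h import *
st(); go([.4493,.3176,.0565],[180,0,-21.6])
a=grab('scene','scene8'); b=grab('side','side8')
# balls in drawer
th=np.radians(-2.5);ax=np.array([np.cos(th),np.sin(th)]);ay=np.array([-ax[1],ax[0]]);o=np.array([.5335,.002])
for n,c in(('sc',a),('si',b)):
    im=cv2.resize(c['pixels'],None,fx=4,fy=4,interpolation=cv2.INTER_CUBIC)
    g=cv2.GaussianBlur(cv2.cvtColor(im,cv2.COLOR_RGB2GRAY),(0,0),2)
    P=[[*(o+sx*.066*ax+sy*.051*ay),.016] for sx,sy in((-1,-1),(1,-1),(1,1),(-1,1))]
    q=proj(c,P)*4; r=np.linalg.norm(proj(c,[[*o,.016]])-proj(c,[[*(o+[0,.012] if n=='sc' else o+[.012,0]),.016]]))*4
    m=np.zeros(g.shape,'uint8'); cv2.fillPoly(m,[np.round(q).astype(int)],1)
    C=cv2.HoughCircles(g,cv2.HOUGH_GRADIENT,1,r*1.3,param1=60,param2=12,minRadius=int(r*.8),maxRadius=int(r*1.3))
    out=[(np.round(plane(c,[(x/4,y/4)],.016)[0,:2],3).tolist(),int(g[int(y),int(x)])) for x,y,_ in (C[0] if C is not None else []) if m[int(y),int(x)]]
    print(n,round(r,1),out)
E
```

```text
clock: 20.18
eef_pos: [0.4651, 0.272, 0.2082]
tcp_rot: [-179.9, -0.1, -21.6]
wrist_force: [0.6, 0.3, -1.4]
grip_width: 0.0197
grasp_force: 30.0
clock: 20.52
eef_pos: [0.4466, 0.3188, 0.2081]
tcp_rot: [-179.9, -0.1, -21.5]
wrist_force: [0.0, 0.5, -2.4]
grip_width: 0.02
grasp_force: 30.0
t 20.52 p [0.4466 0.3188 0.2081] rpy [-1.7993e+02 -8.0000e-02 -2.1470e+01] F [ 0.   0.5 -2.4] w 0.02 gf 30.0 q [ 23.1   8.6  97.7  -0.   73.5 134.6]
turn [-0.07 -0.08  0.13] rows 1.0 | shift new [  3.    0.2 151.6] old [  2.8   0.3 151.6] mm rows 4.0
sc 14.4 [([0.498, -0.035], 216), ([0.483, 0.017], 180)]
si 16.8 [([0.496, -0.036], 223)]
```

```bash
python3 -m creep '[[[0,0,0],[0.001,0,0.02],0],[[0,0,0],[0.001,0,0.035],0],[[0,0,0],[0.001,0,0.035],0],[[0,0,0],[0,0,0.03],0],[[0,0,0],[0,0,0.018],0],[[0,0,0],[0,0,0.008],0],[[0,0,0],[0,0,0.003],0],[[0,0,0],[0,0,0.001],0],[[0,0,0],[0,0,0.001],0],[[0,0,0],[0,0,0.0005],0],[[0,0,0],[0,0,0],0],[[0,0,0],[0,0,0],0]]'
python3 - <<'E'
from h import *
st()
for tag in('scene8','side8'):
    c=load(tag);H,S,V=cv2.split(cv2.cvtColor(c['pixels'],cv2.COLOR_RGB2HSV))
    th=np.radians(-2.5);ax=np.array([np.cos(th),np.sin(th)]);ay=np.array([-ax[1],ax[0]]);o=np.array([.5335,.002])
    k=((S<45)&(V>150)).astype('uint8'); nn,_,stt,ce=cv2.connectedComponentsWithStats(k)
    print(tag,[(int(stt[i,4]),stt[i,:4].tolist(),np.round(plane(c,[ce[i]],.016)[0,:2],3).tolist()) for i in range(1,nn) if stt[i,4]>6 and .2<plane(c,[ce[i]],.016)[0,0]<.68 and abs(plane(c,[ce[i]],.016)[0,1])<.45])
    P=[[*(o+u*ax+v*ay),.018] for u in np.linspace(-.06,.06,13) for v in np.linspace(-.045,.045,10)]
    q=proj(c,P).round().astype(int); print(V[q[:,1],q[:,0]].reshape(13,10)); print(S[q[:,1],q[:,0]].reshape(13,10)) if tag=='side8' else 0
E
```

```text
clock: 21.62
eef_pos: [0.4518, 0.3169, 0.0587]
tcp_rot: [-179.9, -0.2, -21.6]
wrist_force: [0.8, -5.5, 5.3]
grip_width: 0.0193
grasp_force: 30.1
t 21.62 p [0.4518 0.3169 0.0587] rpy [-1.7991e+02 -1.7000e-01 -2.1620e+01] F [ 0.8 -5.5  5.3] w 0.0193 gf 30.1 q [ 2.280e+01  2.060e+01  1.026e+02 -1.000e-01  5.660e+01  1.344e+02]
scene8 [(111, [269, 169, 14, 11], [0.361, 0.112]), (188, [215, 173, 11, 29], [0.37, -0.097]), (398, [239, 191, 47, 31], [0.524, -0.007]), (36, [267, 200, 7, 6], [0.506, 0.04]), (438, [366, 203, 24, 23], [0.666, 0.351]), (37, [259, 204, 7, 7], [0.518, 0.009]), (42, [148, 216, 8, 7], [0.462, -0.342])]
[[146 124 120 217 171 171 186 125 126 125]
 [186 149 147 184 155 175 168 135 128 130]
 [218 235 144 154 145 156 149 151 153 158]
 [204 189 137 144 147 148 142 146 187 173]
 [215 146 159 145 146 183 166 151 179 151]
 [221 145 217 142 164 179 161 143 142 137]
 [204 215 214 167 144 145 145 147 144 126]
 [217 211 212 216 142 150 143 145 148 130]
 [215 213 212 212 169 143 148 143 143 127]
 [218 215 215 213 217 217 156 215 214 143]
 [198 219 177 197 217 179 218 175 183 138]

[... 759 characters left out ...]
99  99 102]
 [103 111 193 196 194 191 191 101 105 101]
 [109 112 200 196 196 197 192 102 109 109]
 [112 111 201 194 194 195 195 108 106 104]
 [109 109 199 196 196 194 193 101 108 109]
 [109 115 197 199 197 197 198 109 107 107]
 [111 120 205 203 198 202 203  91 107 105]]
[[13 12  8 10 28 17 11 18  9  5]
 [ 8  7  3 21 25 14  6 17 27 31]
 [ 3  8  6 15 12 10 26 13 20 27]
 [ 8  7  6  5  7  9 12 15  8 12]
 [ 5  8  7  9  0  6  8 10 14  7]
 [ 7  4  5  7 10  5  7 13 13 17]
 [ 5  6  9  5  9 11  9  8  5  5]
 [ 2  5  8  9  8  9  7  8  5 10]
 [ 9  5  8  8 10  4  9  3  7  5]
 [ 9  5  6  9  4  8  8  9  7  0]
 [ 5  7  8 10  5 11  7  5  9  9]
 [12 11  6  8  5  6  6  9  7  2]
 [ 9  6  9 10  6  8  8  3 12  5]]
```

At least four ball blobs show in the drawer and none are on the table. Release the scoop.

```bash
python3 -m creep '[[[0,0,0],[0,0,0],0.6],[[0,0,0],[0,0,0],0.6],[[0,0,0],[0,0,0],0.6],[[0,0,0],[0,0,0],0.6],[[0,0,0],[0,0,0],0.6],[[0,0,0],[0,0,0],0.6],[[0,0,0],[0,0,0],0.6]]'
python3 -m creep '[[[0,0,0],[0,0,-0.01],0.6],[[0,0,0],[0,0,-0.02],0.6],[[0,0,0],[0,0,-0.035],0.6],[[0,0,0],[0,0,-0.035],0.6],[[0,0,0],[0,0,-0.035],0.6],[[0,0,0],[0,0,-0.015],0.6],[[0,0,0],[0,0,0],0.6]]'
python3 - <<'E'
from h import *
st(); c=grab('wrist','w9');b=grab('side','side9')
hsv=cv2.cvtColor(c['pixels'],cv2.COLOR_RGB2HSV);H,S,V=cv2.split(hsv)
m=(((H<6)|(H>174))&(S>150)&(V>90)).astype('uint8')
k=max(cv2.findContours(m,0,1)[0],key=cv2.contourArea); r=cv2.minAreaRect(k)
print(r,np.round(plane(c,cv2.boxPoints(r),.084),4).tolist())
# drawer tab: dark blob in side view
H,S,V=cv2.split(cv2.cvtColor(b['pixels'],cv2.COLOR_RGB2HSV)); d=(V<45)[190:225,268:296].astype('uint8')
n,_,stt,ce=cv2.connectedComponentsWithStats(d); print([(s.tolist(),np.round(plane(b,[(x+268,y+190)],.034)[0,:2],3)) for s,(x,y) in zip(stt[1:],ce[1:]) if s[4]>10])
E
```

```text
clock: 22.2
eef_pos: [0.45, 0.3172, 0.0567]
tcp_rot: [-180.0, 0.0, -21.6]
wrist_force: [-0.5, -0.2, -1.1]
grip_width: 0.0525
grasp_force: 0.0
clock: 22.78
eef_pos: [0.4527, 0.3184, 0.2126]
tcp_rot: [-179.6, -0.4, -21.6]
wrist_force: [0.7, -0.3, 0.6]
grip_width: 0.053
grasp_force: 0.0
t 22.78 p [0.4527 0.3184 0.2126] rpy [-179.62   -0.39  -21.61] F [ 0.7 -0.3  0.6] w 0.053 gf 0.0 q [ 22.8   8.7  97.1   0.   73.6 134.4]
((256.5, 184.0), (74.0, 19.0), 90.0) [[0.4921, 0.3121, 0.084], [0.4855, 0.2953, 0.084], [0.4152, 0.3221, 0.084], [0.4223, 0.3401, 0.084]]
[([8, 0, 20, 14, 196], array([ 0.425, -0.054])), ([9, 13, 19, 10, 85], array([0.428, 0.001])), ([0, 31, 12, 4, 28], array([0.469, 0.071]))]
```

```bash
python3 - <<'E'
from h import *
go([.40,.004,.21],[180,0,-2.5])
E
```

```text
turn [ -0.05  -0.06 -19.11] rows 3.0 | shift new [-36.5 315.1  -2.7] old [ 68.7 309.7  -2.9] mm rows 8.0
```

```bash
python3 -m creep '[[[0,0,-6.4],[0,0,0],0.6],[[0,0,-6.4],[0,0,0],0.6],[[0,0,-6.3],[0,0,0],0.6],[[0,0,0],[-0.0041,0.035,0],0.6],[[0,0,0],[-0.0041,0.035,0],0.6],[[0,0,0],[-0.0041,0.035,0],0.6],[[0,0,0],[-0.0041,0.035,0],0.6],[[0,0,0],[-0.0041,0.035,0],0.6],[[0,0,0],[-0.0041,0.035,0],0.6],[[0,0,0],[-0.0041,0.035,0],0.6],[[0,0,0],[-0.0041,0.035,0],0.6],[[0,0,0],[-0.0041,0.035,0],0.6]]'
python3 -m creep '[[[0,0,0],[0,0,0],0.6],[[0,0,0],[0,0,0],0.6]]'
python3 - <<'E'
from h import *
st(); c=grab('wrist','w10')
H,S,V=cv2.split(cv2.cvtColor(c['pixels'],cv2.COLOR_RGB2HSV))
th=np.radians(-2.5);ax=np.array([np.cos(th),np.sin(th)]);ay=np.array([-ax[1],ax[0]]);o=np.array([.5335,.002])
print('expect tab corners',proj(c,[[*(o+u*ax+v*ay),.047] for u,v in((-.07,-.006),(-.07,.006),(-.1,.006),(-.1,-.006))]).round(1).tolist())
print('expect drawer rim',proj(c,[[*(o+u*ax+v*ay),.048] for u,v in((-.07,-.055),(.07,-.055),(.07,.055),(-.07,.055))]).round(1).tolist())
m=((S<45)&(V>60)).astype('uint8')
for k in cv2.findContours(m,0,1)[0]:
    if cv2.contourArea(k)>1500:
        q=cv2.approxPolyDP(cv2.convexHull(k),4,True).reshape(-1,2); print('grey',cv2.contourArea(k),q.tolist(),np.round(plane(c,q,.048)[:,:2],3).tolist())
m=(V<40).astype('uint8')
for k in cv2.findContours(m,0,1)[0]:
    if 100<cv2.contourArea(k)<4000:
        q=cv2.boxPoints(cv2.minAreaRect(k)); print('dark',cv2.contourArea(k),q.round(0).tolist(),np.round(plane(c,q,.047)[:,:2],3).tolist())
g=cv2.GaussianBlur(cv2.cvtColor(c['pixels'],cv2.COLOR_RGB2GRAY),(0,0),1)
q=plane
C=cv2.HoughCircles(g,cv2.HOUGH_GRADIENT,1,14,param1=80,param2=14,minRadius=8,maxRadius=18)
print([(np.round(plane(c,[(x,y)],.016)[0,:2],3).tolist(),round(float(r),1),int(g[int(y),int(x)])) for x,y,r in C[0] if abs(plane(c,[(x,y)],.016)[0,0]-.5335)<.075 and abs(plane(c,[(x,y)],.016)[0,1])<.06])
E
```

```text
clock: 23.88
eef_pos: [0.3975, 0.0031, 0.2048]
tcp_rot: [-179.9, 0.2, -2.5]
wrist_force: [1.0, -0.3, -0.1]
grip_width: 0.0527
grasp_force: 0.0
clock: 24.05
eef_pos: [0.3982, 0.0029, 0.2051]
tcp_rot: [-179.9, 0.2, -2.8]
wrist_force: [-0.4, -0.1, 0.6]
grip_width: 0.0528
grasp_force: 0.0
t 24.05 p [0.3982 0.0029 0.2051] rpy [-179.94    0.18   -2.79] F [-0.4 -0.1  0.6] w 0.0528 gf 0.0 q [-16.8 -11.7 117.9   0.   74.   76. ]
expect tab corners [[255.9, 116.4], [244.1, 116.4], [244.5, 145.9], [256.0, 145.9]]
expect drawer rim [[304.2, 116.4], [310.0, -41.7], [188.1, -41.0], [195.9, 116.8]]
grey 6082.5 [[376, 305], [374, 319], [152, 320], [132, 315], [135, 294], [372, 294]] [[0.227, -0.143], [0.205, -0.142], [0.217, 0.145], [0.225, 0.169], [0.257, 0.159], [0.244, -0.136]]
grey 2449.5 [[0, 106], [35, 117], [27, 193], [0, 185]] [[0.49, 0.266], [0.476, 0.23], [0.394, 0.262], [0.405, 0.292]]
grey 13011.0 [[307, 0], [305, 114], [198, 117], [189, 0]] [[0.567, -0.053], [0.463, -0.051], [0.466, 0.058], [0.572, 0.056]]
dark 257.0 [[246.0, 117.0], [256.0, 117.0], [257.0, 145.0], [247.0, 145.0]] [[0.463, 0.01], [0.463, -0.001], [0.434, -0.001], [0.435, 0.01]]
dark 786.0 [[-0.0, 65.0], [35.0, 65.0], [35.0, 115.0], [0.0, 115.0]] [[0.53, 0.256], [0.527, 0.218], [0.478, 0.23], [0.481, 0.27]]
dark 855.5 [[13.0, 3.0], [30.0, -2.0], [84.0, 202.0], [68.0, 206.0]] [[0.585, 0.228], [0.587, 0.21], [0.38, 0.197], [0.376, 0.218]]
[([0.509, 0.044], 10.5, 167), ([0.498, -0.035], 10.2, 158), ([0.52, 0.01], 8.4, 168), ([0.482, 0.016], 9.1, 175)]
```

Tab centre is at (0.449, 0.0045), and four balls are visible in the front part of the drawer. Grasping the tab.

```bash
python3 - <<'E'
from h import *
go([.447,.0045,.019],[180,0,-1.7])
E
```

```text
turn [-0.07  0.16 -0.96] rows 1.0 | shift new [ 48.5  -1.9 186.3] old [ 49.   -2.5 186.2] mm rows 5.0
```

```bash
python3 -m creep '[[[0,0,-1],[0.025,-0.001,0],0.6],[[0,0,0],[0.0235,-0.001,0.015],0.6],[[0,0,0],[0,0,0.035],0.6],[[0,0,0],[0,0,0.035],0.6],[[0,0,0],[0,0,0.035],0.6],[[0,0,0],[0,0,0.03],0.6],[[0,0,0],[0,0,0.02],0.6],[[0,0,0],[0,0,0.01],0.6],[[0,0,0],[0,0,0.006],0.6],[[0,0,0],[0,0,0],0.6]]'
python3 -m creep '[[[0,0,0],[0,0,0],0],[[0,0,0],[0,0,0],0],[[0,0,0],[0,0,0],0],[[0,0,0],[0,0,0],0],[[0,0,0],[0,0,0],0],[[0,0,0],[0,0,0],0],[[0,0,0],[0,0,0],0],[[0,0,0],[0,0,0],0]]'
python3 - <<'E'
from h import *
st()
# rack pose from wrist pictures w1..: shut front edge / bay mouth picks from the early scene & side views, fit
E
```

```text
clock: 24.93
eef_pos: [0.4473, 0.0055, 0.0198]
tcp_rot: [-180.0, 0.1, -1.4]
wrist_force: [-0.6, 0.3, -0.6]
grip_width: 0.053
grasp_force: 0.0
clock: 25.6
eef_pos: [0.4483, 0.004, 0.0212]
tcp_rot: [180.0, -0.0, -1.5]
wrist_force: [-1.4, -1.2, 5.6]
grip_width: 0.0117
grasp_force: 30.0
t 25.6 p [0.4483 0.004  0.0212] rpy [ 1.7998e+02 -3.0000e-02 -1.5300e+00] F [-1.4 -1.2  5.6] w 0.0117 gf 30.0 q [-14.7  13.9 117.8  -0.   48.3  76.8]
```

Tab held. Now the bay pose from earlier wrist pictures taken from above.

```bash
python3 - <<'E'
from h import *
for tag in('w2','w3','w1','w7'):
    c=load(tag);H,S,V=cv2.split(cv2.cvtColor(c['pixels'],cv2.COLOR_RGB2HSV))
    m=cv2.morphologyEx(((S<40)&(V>60)).astype('uint8'),cv2.MORPH_OPEN,np.ones((3,3)))
    for k in cv2.findContours(m,0,cv2.CHAIN_APPROX_NONE)[0]:
        if cv2.contourArea(k)<250: continue
        q=cv2.approxPolyDP(k,3,True).reshape(-1,2); W=plane(c,q,.06)[:,:2]
        if len(q)<15 and W[:,0].max()>.66 and W[:,1].max()<.25: print(tag,int(cv2.contourArea(k)),[(a.tolist(),b.tolist()) for a,b in zip(q,W.round(3))])
# sub-pixel-ish line fits at z=.06: wall outer edge in scene0/side0
a=load('scene0');b=load('side0')
print('scene wall outer',plane(a,S1([(275,287),(307,408)]),.06)[:,:2].round(3).tolist(),'shut lines',plane(a,S1([(543,242),(588,342)]),.06)[:,:2].round(3).tolist(),plane(a,S1([(665,216),(720,305)]),.06)[:,:2].round(3).tolist())
print('side lines',plane(b,S2([(219,247),(52,232)]),.06)[:,:2].round(3).tolist(),plane(b,S2([(183,358),(5,336)]),.06)[:,:2].round(3).tolist(),'wall',plane(b,S2([(283,97),(130,88)]),.06)[:,:2].round(3).tolist(),plane(b,S2([(247,152),(105,146)]),.06)[:,:2].round(3).tolist())
E
```

```text
w2 3977 [([77, 0], [0.755, -0.161]), ([89, 82], [0.684, -0.157]), ([104, 81], [0.684, -0.172]), ([111, 95], [0.671, -0.177]), ([133, 96], [0.668, -0.198]), ([123, 0], [0.751, -0.203])]
w2 2488 [([0, 0], [0.765, -0.086]), ([0, 102], [0.675, -0.061]), ([28, 102], [0.672, -0.091]), ([32, 99], [0.675, -0.096]), ([16, 1], [0.762, -0.102])]
w3 4473 [([0, 0], [0.729, -0.196]), ([0, 102], [0.67, -0.179]), ([53, 102], [0.667, -0.216]), ([47, 88], [0.676, -0.214]), ([50, 83], [0.678, -0.217]), ([36, 0], [0.726, -0.219])]
w7 911 [([49, 92], [0.697, 0.144]), ([30, 96], [0.695, 0.159]), ([28, 100], [0.693, 0.162]), ([32, 101], [0.692, 0.16]), ([19, 107], [0.688, 0.172]), ([18, 117], [0.681, 0.177]), ([25, 126], [0.673, 0.175]), ([41, 129], [0.67, 0.163]), ([42, 114], [0.681, 0.157]), ([49, 110], [0.684, 0.15]), ([57, 119], [0.677, 0.147])]
w7 4527 [([469, 0], [0.734, -0.136]), ([450, 61], [0.698, -0.134]), ([450, 76], [0.688, -0.137]), ([493, 96], [0.673, -0.174]), ([495, 81], [0.684, -0.171]), ([503, 80], [0.684, -0.177]), ([511, 61], [0.697, -0.178]), ([511, 0], [0.734, -0.163])]
w7 30025 [([0, 91], [0.701, 0.18]), ([125, 85], [0.696, 0.087]), ([132, 81], [0.699, 0.081]), ([307, 77], [0.692, -0.038]), ([322, 96], [0.679, -0.049]), ([330, 80], [0.69, -0.054]), ([353, 78], [0.69, -0.07]), ([364, 0], [0.736, -0.071]), ([0, 0], [0.755, 0.15])]
scene wall outer [[0.68, -0.176], [0.821, -0.181]] shut lines [[0.703, 0.082], [0.829, 0.071]] [[0.707, 0.21], [0.827, 0.203]]
side lines [[0.691, 0.088], [0.843, 0.073]] [[0.696, 0.222], [0.841, 0.205]] wall [[0.665, -0.163], [0.832, -0.176]] [[0.688, -0.059], [0.83, -0.064]]
```

Bay mouth centre is about (0.687, -0.1128), yaw about -3.1°. Slide +x 20 mm, then across in front of the bay.

```bash
python3 -m creep '[[[0,0,0],[0.004,0,-0.001],0],[[0,0,0],[0.008,0,0],0],[[0,0,0.5],[0.008,0.003,0],0],[[0,0,0.5],[0.002,0.007,0],0],[[0,0,0.6],[0,0.01,0],0],[[0,0,0],[0,0.012,0],0],[[0,0,0],[0,0.012,0],0],[[0,0,0],[0,0.012,0],0],[[0,0,0],[0,0.012,0],0],[[0,0,0],[0,0.012,0],0],[[0,0,0],[0,0.010,0],0],[[0,0,0],[0,0.005,0],0]]'
python3 - <<'E'
from h import *
st(); go([.470,-.101,.020],[180,0,-3.1]); b=grab('side','side11');a=grab('scene','scene11')
# drawer rim lines in side view: wall positions; expected rim
s=env.sense();th=np.radians(s['tcp_rot'][2]);ax=np.array([np.cos(th),np.sin(th)]);ay=np.array([-ax[1],ax[0]]);o=np.array(s['eef_pos'][:2])+.0865*ax
H,S,V=cv2.split(cv2.cvtColor(a['pixels'],cv2.COLOR_RGB2HSV))
m=((S<50)&(V>70)).astype('uint8')
for k in cv2.findContours(m,0,1)[0]:
    ce=plane(a,[k.reshape(-1,2).mean(0)],.048)[0]
    if cv2.contourArea(k)>150 and np.hypot(*(ce[:2]-o))<.08:
        q=cv2.approxPolyDP(cv2.convexHull(k),2.5,True).reshape(-1,2);print(cv2.contourArea(k),q.tolist(),plane(a,q,.048)[:,:2].round(3).tolist())
print('exp',proj(a,[[*(o+u*ax+v*ay),.048] for u,v in((-.07,-.055),(.07,-.055),(.07,.055),(-.07,.055))]).round(0).tolist(),o)
E
```

```text
clock: 26.6
eef_pos: [0.465, -0.0927, 0.0217]
tcp_rot: [180.0, 0.0, -3.2]
wrist_force: [0.3, 1.0, -4.1]
grip_width: 0.012
grasp_force: 30.1
t 26.6 p [ 0.465  -0.0927  0.0217] rpy [ 1.7999e+02  1.0000e-02 -3.1800e+00] F [ 0.3  1.  -4.1] w 0.012 gf 30.1 q [-25.6  16.6 114.1  -0.   49.3  67.5]
turn [ 0.01  0.01 -0.08] rows 1.0 | shift new [5.4 8.1 1.7] old [5.5 8.1 1.7] mm rows 1.0
1541.0 [[218, 193], [245, 197], [255, 225], [255, 236], [220, 242], [212, 208]] [[0.441, -0.118], [0.489, -0.039], [0.623, -0.047], [0.666, -0.061], [0.658, -0.162], [0.508, -0.153]]
exp [[211.0, 202.0], [219.0, 232.0], [255.0, 225.0], [245.0, 196.0]] [ 0.55143441 -0.09709985]
```

```bash
python3 -m creep '[[[0,0,0],[0.0025,0.004,0.0005],0],[[0,0,0],[0.003,0.004,0],0],[[0,0,0],[0,0,0],0]]'
python3 - <<'E'
from h import *
st(); go([.520,-.1037,.020],[180,0,-3.1])
E
```

```text
clock: 26.95
eef_pos: [0.4704, -0.0993, 0.0214]
tcp_rot: [-180.0, 0.0, -3.1]
wrist_force: [-1.5, 0.7, -2.6]
grip_width: 0.0117
grasp_force: 30.0
t 26.95 p [ 0.4704 -0.0993  0.0214] rpy [-1.7999e+02  1.0000e-02 -3.0800e+00] F [-1.5  0.7 -2.6] w 0.0117 gf 30.0 q [-26.1  17.3 113.2   0.   49.6  67. ]
turn [-0.01  0.01  0.02] rows 1.0 | shift new [49.8  1.7  1.4] old [49.8  1.8  1.4] mm rows 2.0
```

```bash
python3 -m creep '[[[0,0,0],[0.004,0.0008,0],0],[[0,0,0],[0.008,0.0009,0],0],[[0,0,0],[0.01,0,0],0],[[0,0,0],[0.01,0,0],0],[[0,0,0],[0.01,0,0],0],[[0,0,0],[0.008,0,0],0],[[0,0,0],[0,0,0],0]]'
python3 -m creep '[[[0,0,0],[0.006,0,0],0],[[0,0,0],[0.006,0,0],0],[[0,0,0],[0.006,0,0],0],[[0,0,0],[0.006,0,0],0],[[0,0,0],[0,0,0],0]]'
python3 - <<'E'
from h import *
st()
E
```

```text
clock: 27.53
eef_pos: [0.5217, -0.104, 0.0214]
tcp_rot: [180.0, -0.1, -3.1]
wrist_force: [1.3, -0.2, -4.0]
grip_width: 0.0117
grasp_force: 30.0
clock: 27.95
eef_pos: [0.5445, -0.1052, 0.0213]
tcp_rot: [180.0, -0.0, -3.1]
wrist_force: [0.9, -0.1, -3.4]
grip_width: 0.0114
grasp_force: 30.0
t 27.95 p [ 0.5445 -0.1052  0.0213] rpy [ 1.7999e+02 -3.0000e-02 -3.1100e+00] F [ 0.9 -0.1 -3.4] w 0.0114 gf 30.0 q [-23.2  24.7 102.4  -0.   52.8  69.9]
```

```bash
python3 -m creep '[[[0,0,0],[0.006,0,0],0],[[0,0,0],[0.01,0,0],0],[[0,0,0],[0.01,0,0],0],[[0,0,0],[0.01,0,0],0],[[0,0,0],[0.006,0,0],0],[[0,0,0],[0,0,0],0]]'
python3 -m creep '[[[0,0,0],[0.006,0,0],0],[[0,0,0],[0.01,0,0],0],[[0,0,0],[0.01,0,0],0],[[0,0,0],[0.01,0,0],0],[[0,0,0],[0.006,0,0],0],[[0,0,0],[0,0,0],0]]'
python3 - <<'E'
from h import *
st(); go([.6705,-.1119,.0205],[180,0,-3.1])
E
```

```text
clock: 28.45
eef_pos: [0.5869, -0.1075, 0.0213]
tcp_rot: [180.0, -0.1, -3.1]
wrist_force: [2.4, 0.9, -4.6]
grip_width: 0.0116
grasp_force: 30.0
clock: 28.95
eef_pos: [0.6287, -0.1098, 0.0212]
tcp_rot: [180.0, -0.1, -3.1]
wrist_force: [0.9, 1.0, -2.5]
grip_width: 0.0116
grasp_force: 30.0
t 28.95 p [ 0.6287 -0.1098  0.0212] rpy [ 1.7999e+02 -7.0000e-02 -3.1100e+00] F [ 0.9  1.  -2.5] w 0.0116 gf 30.0 q [-20.5  33.   89.5   0.   57.5  72.6]
turn [ 0.01 -0.07 -0.01] rows 1.0 | shift new [41.9 -0.2  0.7] old [41.9 -0.2  0.8] mm rows 2.0
```

```bash
python3 -m creep '[[[0,0,0],[0.006,0,0],0],[[0,0,0],[0.008,0,0],0],[[0,0,0],[0.008,0,0],0],[[0,0,0],[0.008,0,0],0],[[0,0,0],[0.005,0,0],0],[[0,0,0],[0,0,0],0]]'
python3 -m creep '[[[0,0,0],[0.002,0,0],0],[[0,0,0],[0.002,0,0],0],[[0,0,0],[0,0,0],0]]'
python3 -m creep '[[[0,0,0],[0.002,0,0],0],[[0,0,0],[0.001,0,0],0],[[0,0,0],[0,0,0],0]]'
```

```text
clock: 29.45
eef_pos: [0.6633, -0.1116, 0.0212]
tcp_rot: [180.0, -0.0, -3.1]
wrist_force: [0.6, -0.5, -1.0]
grip_width: 0.0111
grasp_force: 30.0
clock: 29.7
eef_pos: [0.6661, -0.1117, 0.0213]
tcp_rot: [-180.0, 0.1, -3.1]
wrist_force: [-5.2, -0.5, 1.8]
grip_width: 0.0118
grasp_force: 30.0
clock: 29.95
eef_pos: [0.669, -0.1119, 0.0212]
tcp_rot: [-180.0, 0.1, -3.1]
wrist_force: [-5.1, 0.7, 2.6]
grip_width: 0.0115
grasp_force: 30.0
```

```bash
python3 -m creep '[[[0,0,0],[0.002,0,0],0],[[0,0,0],[0.001,0,0],0],[[0,0,0],[0,0,0],0]]'
python3 -m creep '[[[0,0,0],[0.001,0,0],0],[[0,0,0],[0.001,0,0],0],[[0,0,0],[0,0,0],0]]'
python3 - <<'E'
from h import *
st();a=grab('scene','scene12')
E
```

```text
clock: 30.2
eef_pos: [0.6705, -0.1119, 0.0212]
tcp_rot: [-180.0, 0.3, -3.1]
wrist_force: [-11.6, 1.0, 6.9]
grip_width: 0.0115
grasp_force: 30.0
clock: 30.45
eef_pos: [0.6705, -0.1119, 0.0212]
tcp_rot: [-180.0, 0.6, -3.1]
wrist_force: [-20.4, 1.0, 14.4]
grip_width: 0.0118
grasp_force: 30.0
t 30.45 p [ 0.6705 -0.1119  0.0212] rpy [-179.96    0.56   -3.09] F [-20.4   1.   14.4] w 0.0118 gf 30.0 q [-19.4  37.6  82.   -0.1  61.   73.7]
```

The drawer is against the stop exactly where predicted. Relieve, release, rise.

```bash
python3 -m creep '[[[0,0,0],[-0.0015,0,0],0],[[0,0,0],[0,0,0],0],[[0,0,0],[0,0,0],0.4],[[0,0,0],[0,0,0],0.4],[[0,0,0],[0,0,0],0.4],[[0,0,0],[0,0,0],0.4],[[0,0,0],[0,0,0],0.4]]'
python3 -m creep '[[[0,0,0],[0,0,-0.01],0.4],[[0,0,0],[0,0,-0.03],0.4],[[0,0,0],[0,0,-0.035],0.4],[[0,0,0],[-0.02,0,-0.035],0.4],[[0,0,0],[-0.035,0,-0.02],0.4],[[0,0,0],[-0.035,0,-0.02],0.4],[[0,0,0],[-0.035,0,-0.02],0.4],[[0,0,0],[-0.03,0,0],0.4],[[0,0,0],[0,0,0],0.4],[[0,0,0],[0,0,0],0.4]]'
python3 - <<'E'
from h import *
st(); w=grab('wrist','w13');a=grab('scene','scene13');b=grab('side','side13')
th=np.radians(-3.1);ax=np.array([np.cos(th),np.sin(th)]);ay=np.array([-ax[1],ax[0]]);M=np.array([.687,-.1128])
H,S,V=cv2.split(cv2.cvtColor(w['pixels'],cv2.COLOR_RGB2HSV))
m=(V<45).astype('uint8')
for k in cv2.findContours(m,0,1)[0]:
    q=cv2.boxPoints(cv2.minAreaRect(k));W=plane(w,q,.047)[:,:2]
    if 60<cv2.contourArea(k)<3000 and .6<W[:,0].mean()<.72: print('tab?',cv2.contourArea(k),W.round(3).tolist())
g=cv2.GaussianBlur(cv2.cvtColor(w['pixels'],cv2.COLOR_RGB2GRAY),(0,0),1)
C=cv2.HoughCircles(g,cv2.HOUGH_GRADIENT,1,14,param1=80,param2=14,minRadius=7,maxRadius=18)
for x,y,r in (C[0] if C is not None else []):
    p=plane(w,[(x,y)],.016)[0,:2]
    if .68<p[0]<.84 and -.19<p[1]<-.04: print('ball?',p.round(3),round(float(r),1),g[int(y),int(x)])
# scoop flatness: handle ends heights by two views
for n,c in(('sc',a),('si',b)):
    H,S,V=cv2.split(cv2.cvtColor(c['pixels'],cv2.COLOR_RGB2HSV)); m=(((H<6)|(H>174))&(S>150)&(V>90)).astype('uint8')
    for k in cv2.findContours(m,0,1)[0]:
        p=plane(c,[k.reshape(-1,2).mean(0)],.07)[0]
        if cv2.contourArea(k)>30 and .3<p[0]<.6 and .2<p[1]<.45: q=cv2.boxPoints(cv2.minAreaRect(k));print(n,q.round(0).tolist(),plane(c,q,.08)[:,:2].round(3).tolist())
H0=load('side0')['pixels'].astype(int);d=np.abs(H0-b['pixels'].astype(int)).sum(2)
print('hub/can/socket/bearing diffs',[int((d[y0:y1,x0:x1]>90).sum()) for x0,x1,y0,y1 in((220,248,303,335),(135,172,250,308),(184,200,248,268),(306,330,234,254))])
H,S,V=cv2.split(cv2.cvtColor(a['pixels'],cv2.COLOR_RGB2HSV))
for x0,x1,y0,y1 in((135,180,190,265),): 
    nn,_,t,ce=cv2.connectedComponentsWithStats(((S<90)&(V>90))[y0:y1,x0:x1].astype('uint8')); print('bin blobs',t[1:,4].tolist(),(ce[1:]+[x0,y0]).round().tolist())
E
```

```text
clock: 31.08
eef_pos: [0.6737, -0.1122, 0.0214]
tcp_rot: [180.0, -0.0, -3.1]
wrist_force: [-0.2, -0.9, -0.3]
grip_width: 0.0353
grasp_force: 0.0
clock: 31.92
eef_pos: [0.5181, -0.1037, 0.1925]
tcp_rot: [180.0, -0.1, -3.2]
wrist_force: [0.1, -0.1, -0.5]
grip_width: 0.0356
grasp_force: 0.0
t 31.92 p [ 0.5181 -0.1037  0.1925] rpy [ 1.7996e+02 -1.2000e-01 -3.1500e+00] F [ 0.1 -0.1 -0.5] w 0.0356 gf 0.0 q [-24.2   7.  101.5   0.   71.4  68.9]
tab? 224.5 [[0.689, 0.128], [0.688, 0.118], [0.661, 0.124], [0.662, 0.135]]
tab? 356.0 [[0.69, 0.022], [0.689, 0.002], [0.656, 0.004], [0.656, 0.024]]
tab? 448.0 [[0.685, -0.106], [0.685, -0.117], [0.652, -0.115], [0.652, -0.104]]
sc [[337.0, 157.0], [344.0, 157.0], [344.0, 168.0], [337.0, 168.0]] [[0.416, 0.323], [0.424, 0.346], [0.484, 0.315], [0.476, 0.292]]
si [[266.0, 287.0], [270.0, 274.0], [306.0, 286.0], [302.0, 299.0]] [[0.493, 0.323], [0.484, 0.291], [0.412, 0.32], [0.423, 0.351]]
hub/can/socket/bearing diffs [0, 0, 33, 184]
bin blobs [1, 1, 1, 1, 1, 1, 2, 2, 3, 1, 1, 1, 1, 1, 1, 1, 1, 1, 1, 1, 1, 1, 1, 1, 1, 51, 1, 2, 1, 2, 1, 2, 2, 1, 1, 3, 1, 16, 5, 1] [[135.0, 191.0], [137.0, 190.0], [141.0, 191.0], [146.0, 191.0], [150.0, 191.0], [163.0, 191.0], [172.0, 191.0], [137.0, 192.0], [144.0, 193.0], [153.0, 192.0], [174.0, 193.0], [176.0, 192.0], [136.0, 195.0], [176.0, 195.0], [173.0, 196.0], [179.0, 196.0], [172.0, 198.0], [173.0, 200.0], [135.0, 202.0], [176.0, 202.0], [173.0, 204.0], [177.0, 205.0], [175.0, 207.0], [177.0, 208.0], [135.0, 213.0], [152.0, 219.0], [175.0, 218.0], [174.0, 220.0], [175.0, 224.0], [174.0, 228.0], [179.0, 226.0], [178.0, 229.0], [176.0, 233.0], [178.0, 243.0], [176.0, 245.0], [179.0, 246.0], [179.0, 249.0], [173.0, 259.0], [162.0, 263.0], [136.0, 264.0]]
```

```bash
python3 - <<'E'
from h import *
for t in('scene0','scene13'):
    a=load(t);H,S,V=cv2.split(cv2.cvtColor(a['pixels'],cv2.COLOR_RGB2HSV))
    for nm,(x0,x1,y0,y1) in dict(bearing=(262,290,160,185),wrench=(208,232,165,205),drawer=(215,290,190,290)).items():
        nn,_,s,ce=cv2.connectedComponentsWithStats(((S<50)&(V>(100 if nm!='drawer' else 165)))[y0:y1,x0:x1].astype('uint8'))
        print(t,nm,[(int(s[i,4]),(ce[i]+[x0,y0]).round(1).tolist()) for i in range(1,nn) if s[i,4]>12])
a=load('w13');g=cv2.cvtColor(a['pixels'],cv2.COLOR_RGB2GRAY)
print(plane(a,[(256,2),(256,60)],.016)[:,:2].round(3))
E
```

```text
scene0 bearing [(147, [276.0, 174.3])]
scene0 wrench [(202, [219.9, 186.6])]
scene0 drawer [(68, [219.8, 195.3]), (80, [276.8, 207.8]), (1047, [275.7, 254.0]), (311, [224.6, 265.8])]
scene13 bearing [(147, [276.0, 174.3])]
scene13 wrench [(203, [220.1, 186.6])]
scene13 drawer [(68, [219.8, 195.3]), (836, [278.4, 254.7]), (32, [246.7, 258.8]), (29, [238.6, 260.8]), (63, [251.5, 265.3]), (25, [231.4, 266.3]), (21, [254.4, 276.4])]
[[ 0.694 -0.114]
 [ 0.64  -0.111]]
```

Bearing and wrench are unmoved, the ball blobs sit in the drawer, and the drawer's tab lines up with the shut drawers' tabs. Handing in.

```bash
python3 -c "
from rig import env
print(env.close_job())"
```

```text
the job is handed in; nothing more can be done
None
```

I handed the job in at about 32 s of robot time: by weight and camera count five balls went into the drawer and one stayed in the bin, the drawer is home against the bay's stop, and the scoop is back on the mat, though I inferred that it lies flat rather than measuring it.

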